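Clear a mortar breaking station after a test

TASK

Clear the breaking station: first switch it off by turning the red isolator knob clockwise until it clicks over to the red mark, then move every prism half from the plate into the taped bay (each resting on the bench, none stacked). Then wipe all the loose mortar chips off the open end of the plate into the blue catch tray with the scraper block (the chips are sharp: do not handle them with the fingers), stand the scraper back upright on its black mat, and only then turn the isolator back until it clicks home at the green mark. Leave the bottle, beaker, jar and tape dispenser where they are.

Things in the scene. Friction and masses are not known exactly. Their poses are not given: they have to be found in the camera images.
- isolator (a joint): The isolator knob's angle in rad: 0 = on (pointer at the green mark), 1.3 = off (pointer at the red mark); it grows as the knob turns clockwise seen from above. A spring catch resists up to about 0.13 N m to the half-way point at 0.65 and then snaps the knob on to whichever end it is nearer; there are stops at both ends.
- isolator_grip (a point): Point on the isolator knob's vertical axis where the TCP goes for a grip from above, 85 mm over the bench; turns with the knob. The knob is a red bar 60 mm long (this point's x axis) and 16 mm thick (y), its top 18 mm above this point; under it a disc of 62 mm diameter, its top 24 mm below this point. The white pointer is at the bar's -x end.
- isolator_box: Fixed grey box with yellow top that carries the isolator knob, 110 x 110 x 50 mm; origin at the centre of its underside.
- station: Fixed breaking station, origin on the bench under the centre of its white plate. Plate top flat, 50 mm above the bench, clear from x = -120 to 120 and y = -110 to 110 mm in the station's axes. Aluminium rails 10 mm high and thick border it at +x, -x and +y; the -y end is open and chips fall off it into the catch tray.
- tray (a point): Centre of the blue catch tray's floor, 165 mm along -y from the station's origin and 5 mm above the bench; axes as the station. The tray is fixed to the station's open end, 248 mm (x) by 110 mm (y) inside, its wall tops 60 mm above the bench, level with the rails.
- scraper: Scraper block, 300 g, origin under the centre of its flat foot. The foot is aluminium, 130 mm long (x) x 40 mm thick (y) x 22 mm high, its long sides do the wiping; on it stands a red handle 90 mm long (x) x 24 mm thick (y), from 22 to 68 mm above the underside. z is up.
- mat: Fixed black rubber parking mat for the scraper, 190 x 110 x 3 mm (x, y, z), origin at the centre of its underside on the bench.
- bay: Specimen bay: green rectangle bordered with black and yellow tape, painted flat on the bench, 250 x 160 mm over the tape (x, y), 220 x 130 mm inside the tape; origin at its centre on the bench.
- half_a: Half of a broken mortar prism, grey block 40 x 80 x 40 mm (x, y, z), about 280 g, origin at its centre; lies on the station plate at the start. Two or three of the three are present.
- half_b: Half of a broken mortar prism, grey block 40 x 80 x 40 mm (x, y, z), about 280 g, origin at its centre; lies on the station plate at the start. Two or three of the three are present.
- half_c: Half of a broken mortar prism, grey block 40 x 80 x 40 mm (x, y, z), about 280 g, origin at its centre; lies on the station plate at the start. Two or three of the three are present.
- chip_1: Sharp flat mortar chip, about 34 x 22 x 10 mm, 16 g, origin at its centre; lies on the station plate at the start. Four to six of the six are present.
- chip_2: Sharp flat mortar chip, about 30 x 24 x 10 mm, 16 g, origin at its centre; lies on the station plate at the start. Four to six of the six are present.
- chip_3: Sharp flat mortar chip, about 28 x 20 x 10 mm, 16 g, origin at its centre; lies on the station plate at the start. Four to six of the six are present.
- chip_4: Sharp flat mortar chip, about 36 x 20 x 10 mm, 16 g, origin at its centre; lies on the station plate at the start. Four to six of the six are present.
- chip_5: Sharp flat mortar chip, about 30 x 26 x 10 mm, 16 g, origin at its centre; lies on the station plate at the start. Four to six of the six are present.
- chip_6: Sharp flat mortar chip, about 26 x 22 x 10 mm, 16 g, origin at its centre; lies on the station plate at the start. Four to six of the six are present.
- reagent: Bystander: brown glass reagent bottle, 60 mm diameter, 80 mm high; origin at the centre of its underside. Leave it alone.
- beaker: Bystander: glass beaker, 70 mm diameter, 80 mm high; origin at the centre of its underside. Leave it alone.
- jar: Bystander: small jar with blue cap, 56 mm diameter, 60 mm high; origin at the centre of its underside. Leave it alone.
- dispenser: Bystander: black tape dispenser, 150 x 60 x 75 mm; origin at the centre of its underside. Leave it alone.

How it is judged:
By the outcome, as a careful person would: the job done as asked, in the order asked, and still so for the second after the job is handed in, with the robot touching nothing.
Of half_a, half_b, half_c only 2 to 3 are there at a start; the rules pass over those that are not, and their reading is None.
Of chip_1, chip_2, chip_3, chip_4, chip_5, chip_6 only 4 to 6 are there at a start; the rules pass over those that are not, and their reading is None.
At some moment in a run one of half_a, half_b, half_c, scraper may be knocked a few centimetres aside while the robot is not near it.
Once in a run the grip may slacken for a moment while it holds something.
It also fails if it takes over 200 s, if anything falls off the work surface, if the arm or the gripper's body presses on something with over 40 N, if the wrist force passes 120 N, or if a joint passes its speed limit or range.

ROBOT

A 7-joint arm with a two-finger parallel gripper is mounted at the origin on the work surface. World frame = base frame: x ahead of the robot, y to its left, z up, the work surface at z = 0. Lengths are in mm, angles in rad, forces in N, time in s.
With the tool pointing down it reaches from about 400 to 875 mm from the base axis. Payload 4.4 kg.
Tool frame: the origin (TCP) lies between the finger pads, 19 mm behind the fingertips; this is the grasp point; y points along the fingers, z is the direction in which the jaws open and shut, and the axes are right-handed (so a half turn about y gives the same grasp; the last joint's range is limited). The gripper opens to 85 mm and grips with 20 to 120 N. Pads are 22 mm wide; open, the fingers measure 114 mm over their backs; the gripper's body (76 mm by 85 mm) begins 54 mm behind the grasp point. The pads swing forward as they close: fully open they stand 13 mm farther back than shut.
Start: joints at [-0.066, 0.628, 0.038, 1.517, -0.027, 0.996, -0.02], TCP at [650.013, 0.026, 250.013] pointing down, gripper open.
Joint ranges: [-3.06, 3.06], [-0.37, 2.12], [-1.25, 1.32], [0.18, 2.47], [-1.1, 4.24], [0.23, 1.98], [-2.94, 2.94]. Speed limits (rad/s): [2.57, 2.57, 3.14, 3.14, 3.14, 3.14, 3.14].

INTERFACE

Orientations are given as a unit quaternion [x, y, z, w].
In Python, from workcell import ctrl gives the robot as it stands.
- The arm moves only by the tool arm_command, never from a script. Its argument "targets" is a list of rows, each a list of 3 entries, a list of its own where there are three numbers: the shift along the tool's x, y, z in mm, then the turn about the tool's y in rad, then the finger opening in mm, from 0 to 85.4. A call has 1 to 20 rows; each row shifts and turns the commanded pose from where the row before left it, along the tool's axes as they then stand; what a row does not reach is not made up. A row lasts 1/12 s, in which the tool goes at most 41.7 mm and 7.16 degrees, less where a joint would pass 70% of its speed; a pose out of reach is approached as far as the arm can. A call is refused whole if a number of a shift passes 41.7 or a number of a turn 0.125, either way. A call with a gripper value outside its range is refused whole. The fingers move at their own pace and stop on an object; "newtons" is the grip in N (left out, the last holds). Time passes only in rows, so rows that do not move let the fingers close. It gives the time, the measured TCP pose, the force and the opening at its end, in the units of the state.
- ctrl.get_obs(): the state, without advancing time (a new reading comes with each control period).
- ctrl.camera(name): name is "scene" or "side" or "wrist"; returns a dict with "pixels" (384x512x3 uint8, blue, green, red), "K" (3x3 intrinsics, pixels), "pose" (4x4, takes a point from camera to world coordinates). Camera axes: x right, y down, z forward; pixel columns grow to the right and rows downward; lengths in mm; the calibration is good to about 2 mm. A picture is of the moment at which its call begins. There is no depth.
- ctrl.finish_job(): hands the job in, once; it reports no verdict.
The state is a dict: "t": time; "joint_pos": joint angles; "dq": joint speeds; "effort": joint torques, N m; "eef_pos": TCP position; "tcp_rot": TCP orientation; "force": force on the tool from outside, world axes, zero at the start; "ft_torque": the same for the moment, N m; "grip_width": finger opening in mm.
Only numpy, scipy, OpenCV 4.12 (cv2) and the standard library are available. Lean on these libraries where they do the work, as an engineer would, in place of code of your own. Each camera call takes 0.05 s, during which the arm holds its last target.

## Working session

There is one attempt and no reset: what is moved stays moved. The work goes in short steps, Python scripts to look and compute and a tool call to move; the robot and the scene stay as the last step left them, time stands still between calls to the robot, and variables do not carry over. Pictures are saved under pics/ and viewed, and the job is handed in when it is done.

Besides the shell and the picture viewer there is one more tool, called after "Emit:" as a command line: name --argument value ..., lists and objects as JSON in quotes. arm_command: Moves the arm, as the interface text tells. Its arguments: {"type":"object","properties":{"targets":{"type":"array"},"newtons":{"type":"number"}},"required":["targets"]}

```bash
mkdir -p pics; ls
python3 - <<'E'
from workcell import ctrl
import cv2,numpy as np
o=ctrl.get_obs();print(o)
for n in ["scene","side","wrist"]:
    c=ctrl.camera(n);cv2.imwrite(f"pics/a_{n}.png",c["pixels"]);print(n,c["K"].tolist(),np.round(c["pose"],3).tolist())
E
```

```text
pics
{'t': 0.0, 'joint_pos': array([-0.06578234,  0.62937875,  0.03844407,  1.51838757, -0.02698794,
        0.99625748, -0.01997641]), 'dq': array([ 0.00030895, -0.00163661,  0.0007293 ,  0.00059723,  0.00132161,
        0.00019294, -0.0003235 ]), 'effort': array([-1.11932164e-03, -5.63405585e+01,  1.22606792e+00, -1.93450052e+01,
        1.09587883e-02,  1.05136272e-02, -8.84369996e-06]), 'eef_pos': array([6.49410428e+02, 1.29212328e-02, 2.49061681e+02]), 'tcp_rot': array([ 0.50049013, -0.50046572,  0.49952866, -0.49951458]), 'force': array([0.24842925, 0.38693136, 0.32034427]), 'ft_torque': array([-0.02102443, -0.01233981,  0.0388426 ]), 'grip_width': 85.48999942214327}
scene [[485.86196389413266, 0.0, 256.5890514628422], [0.0, 485.86196389413266, 189.9011930290075], [0.0, 0.0, 1.0]] [[-0.887, 0.271, -0.373, 961.577], [0.461, 0.559, -0.689, 768.293], [0.022, -0.784, -0.621, 848.393], [0.0, 0.0, 0.0, 1.0]]
side [[438.10816246091366, 0.0, 250.05498982689923], [0.0, 438.10816246091366, 193.83182510071208], [0.0, 0.0, 1.0]] [[0.989, -0.092, 0.118, 351.128], [-0.149, -0.66, 0.736, -1072.727], [0.01, -0.745, -0.667, 998.115], [0.0, 0.0, 0.0, 1.0]]
wrist [[328.011633715176, 0.0, 257.67547982497973], [0.0, 328.011633715176, 193.45059811404613], [0.0, 0.0, 1.0]] [[1.0, 0.001, -0.001, 650.829], [0.001, -0.963, -0.27, 68.602], [-0.001, 0.27, -0.963, 373.288], [0.0, 0.0, 0.0, 1.0]]
```

View pics/a_scene.png

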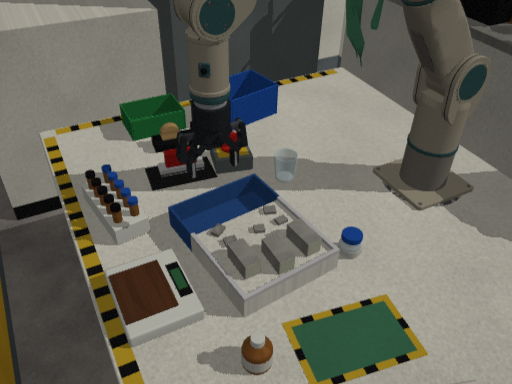

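View pics/a_side.png

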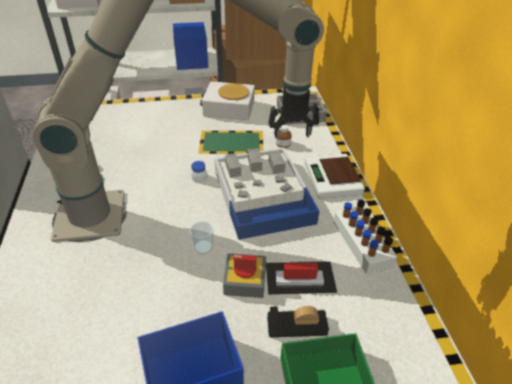

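View pics/a_wrist.png

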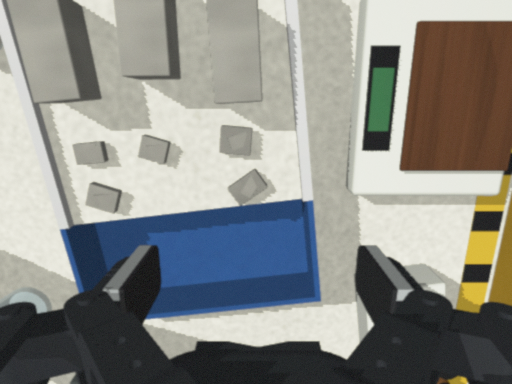

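```bash
cat > h.py <<'E'
from workcell import ctrl
import cv2,numpy as np
from scipy.spatial.transform import Rotation as R
def cast(c,uv,z):
    K=np.array(c["K"]);T=np.array(c["pose"])
    uv=np.atleast_2d(np.array(uv,float))
    d=np.c_[(uv-K[:2,2])/[K[0,0],K[1,1]],np.ones(len(uv))]@T[:3,:3].T
    o=T[:3,3]; s=(z-o[2])/d[:,2]
    return (o+d*s[:,None])[:,:2]
def proj(c,P):
    K=np.array(c["K"]);T=np.array(c["pose"]);P=np.atleast_2d(P)
    q=(P-T[:3,3])@T[:3,:3]; q=q@K.T
    return q[:,:2]/q[:,2:]
def snap(n,name=None,up=1):
    c=ctrl.camera(n)
    if name:
        p=c["pixels"]
        if up!=1:p=cv2.resize(p,None,fx=up,fy=up,interpolation=cv2.INTER_CUBIC)
        cv2.imwrite("pics/%s.png"%name,p)
    return c
def st():
    o=ctrl.get_obs();r=R.from_quat(o["tcp_rot"]).as_matrix()
    print("t",round(o["t"],2),"tcp",np.round(o["eef_pos"],1),"x",np.round(r[:,0],3),"y",np.round(r[:,1],3),"z",np.round(r[:,2],3),"F",np.round(o["force"],1),"w",round(o["grip_width"],1),"q",np.round(o["joint_pos"],2))
    return o,r
def comps(c,lo,hi,mn=40):
    h=cv2.cvtColor(c["pixels"],cv2.COLOR_BGR2HSV)
    m=cv2.inRange(h,np.array(lo),np.array(hi))
    m=cv2.morphologyEx(m,cv2.MORPH_CLOSE,np.ones((3,3)))
    cs,_=cv2.findContours(m,cv2.RETR_EXTERNAL,cv2.CHAIN_APPROX_NONE)
    return sorted([k for k in cs if cv2.contourArea(k)>mn],key=cv2.contourArea,reverse=True)
E
python3 - <<'E'
from h import *
st()
s=snap("side");w=snap("wrist");sc=snap("scene")
for n,c in(("side",s),("scene",sc),("wrist",w)):
  for nm,lo,hi,z in (("red",(0,150,90),(8,255,255),80),("yel",(18,120,90),(32,255,255),50),("green",(60,80,40),(85,255,180),0)):
    for k in comps(c,lo,hi,60)[:6]:
        (cx,cy),wh,a=cv2.minAreaRect(k); print(n,nm,cv2.contourArea(k),round(cx),round(cy),np.round(wh),round(a),np.round(cast(c,[(cx,cy)],z)))
print(cast(w,[(63,230),(313,201),(320,299),(289,0),(0,5)],60))
print("mat",cast(s,[(267,264),(330,263),(336,291),(269,292)],3))
E
```

```text
t 0.15 tcp [649.5   0.  249.3] x [-0. -1.  0.] y [-0.001 -0.    -1.   ] z [ 1.    -0.    -0.001] F [0.4 0.3 0.4] w 85.2 q [-0.07  0.63  0.04  1.52 -0.03  1.   -0.02]
side red 440.0 300 270 [14. 33.] 90 [[ 600. -375.]]
side red 369.0 244 266 [21. 21.] 90 [[ 456. -343.]]
side yel 52567.5 406 192 [383. 210.] 90 [[1028.  -85.]]
side yel 341.5 244 269 [34. 27.] 4 [[ 458. -328.]]
side yel 331.0 233 90 [16. 28.] 90 [[547. 664.]]
side yel 249.5 461 374 [26. 13.] 63 [[ 896. -688.]]
side yel 94.0 303 312 [ 9. 19.] 71 [[ 585. -482.]]
side green 3674.0 327 358 [49. 92.] 90 [[ 623. -585.]]
side green 774.5 231 142 [17. 54.] 90 [[499. 346.]]
scene yel 685.0 7 332 [ 14. 101.] 0 [[1112.   62.]]
scene yel 317.0 124 354 [19. 19.] 72 [[927. 208.]]
scene yel 261.5 411 345 [34. 18.] 56 [[436. 431.]]
scene yel 239.5 296 333 [30. 19.] 67 [[618. 311.]]
scene yel 239.0 114 327 [16. 17.] 72 [[928. 141.]]
scene yel 207.0 313 376 [39. 16.] 38 [[638. 401.]]
scene green 5648.5 354 339 [ 60. 110.] 72 [[498. 346.]]
scene green 1947.5 153 116 [38. 63.] 77 [[ 583. -695.]]
scene green 655.0 355 28 [57. 16.] 89 [[ -569. -1094.]]
scene green 183.5 178 278 [22.  9.] 63 [[761.  36.]]
scene green 158.0 376 14 [ 8. 30.] 12 [[ -803. -1221.]]
wrist yel 1194.0 500 250 [110.  22.] 90 [[912. -85.]]
wrist yel 894.5 481 247 [27. 39.] 10 [[890. -81.]]
wrist yel 718.0 471 296 [26. 32.] 10 [[ 890. -141.]]
wrist yel 549.0 492 192 [28. 43.] 12 [[890. -21.]]
wrist yel 111.0 457 380 [ 7. 20.] 90 [[ 894. -257.]]
wrist green 1330.5 380 99 [22. 66.] 6 [[785.  72.]]
[[ 451.27210834  -58.33576207]
 [ 706.07204556  -26.95644057]
 [ 718.89611653 -138.66728673]
 [ 677.31535737  151.98297434]
 [ 430.17843387  147.97691585]]
mat [[ 530.36648583 -281.69859737]
 [ 712.20248772 -303.83323042]
 [ 700.74071534 -400.88952652]
 [ 518.51249042 -378.09791924]]
```

Emit:
arm_command --targets '[[[28,-5,-15],0,85],[[28,-5,-15],0,85],[[28,-5,-15],0,85],[[28,-5,-15],0,85],[[28,-5,-15],0,85],[[28,-5,-15],0,85],[[28,-5,-15],0,85],[[28,-5,-15],0,85],[[28,-5,-15],0,85],[[28,-5,-15],0,85],[[0,0,0],0,85],[[0,0,0],0,85]]'

```text
t: 1.3
eef_pos: [498.8, -282.3, 300.4]
tcp_rot: [0.499, -0.501, 0.502, -0.499]
force: [0.8, 0.7, -0.7]
grip_width: 85.0
```

Run:
```python
from h import *
st()
snap("wrist","b_w");snap("scene","b_s",1.5)
```

```text
t 1.3 tcp [ 498.8 -282.3  300.4] x [-0.005 -1.     0.001] y [ 0.    -0.001 -1.   ] z [ 1.    -0.005  0.   ] F [ 0.8  0.7 -0.7] w 85.0 q [ 0.43  0.46  0.06  1.68 -0.03  1.    0.49]
```

View pics/b_w.png

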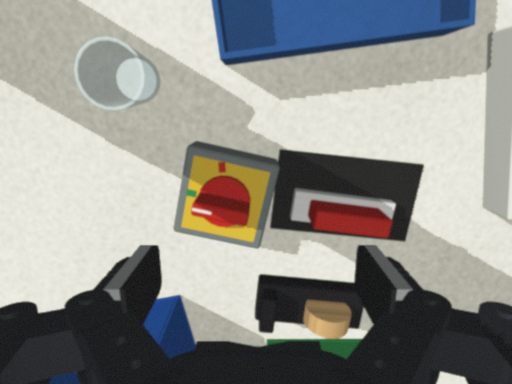

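View pics/b_s.png

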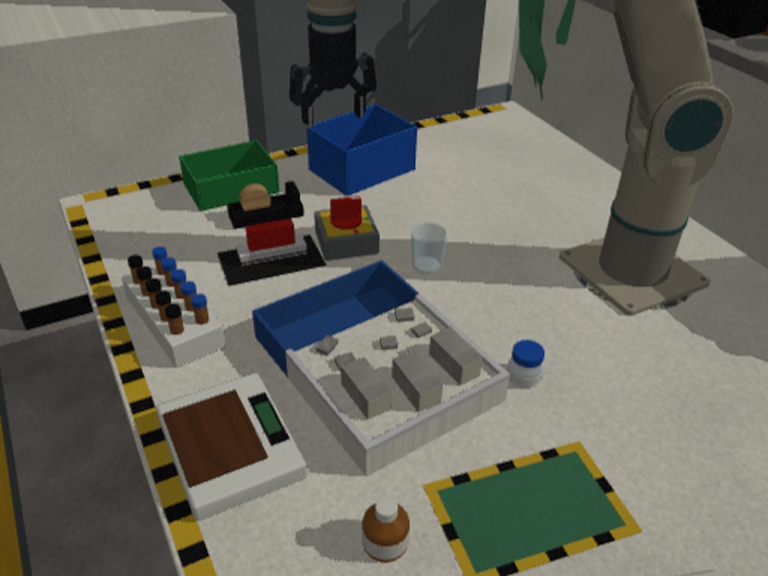

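Run:
```python
from h import *
c=snap("wrist"); p=c["pixels"]
cv2.imwrite("pics/b_z.png",cv2.resize(p[135:255,165:430],None,fx=3,fy=3,interpolation=cv2.INTER_CUBIC))
k=comps(c,(18,120,60),(32,255,255),60)
for q in k[:2]: print("yel",cv2.contourArea(q),cv2.minAreaRect(q))
for q in comps(c,(0,150,60),(8,255,255),60)[:3]: 
    r=cv2.minAreaRect(q);print("red",cv2.contourArea(q),r)
```

```text
yel 5180.0 ((221.9181671142578, 202.2955780029297), (77.793701171875, 72.41806030273438), 12.87500286102295)
red 2080.5 ((348.5204162597656, 223.67657470703125), (82.86329650878906, 28.627071380615234), 7.431407928466797)
red 1989.0 ((221.7000274658203, 204.39999389648438), (55.97230911254883, 49.01530075073242), 18.434947967529297)
```

View pics/b_z.png

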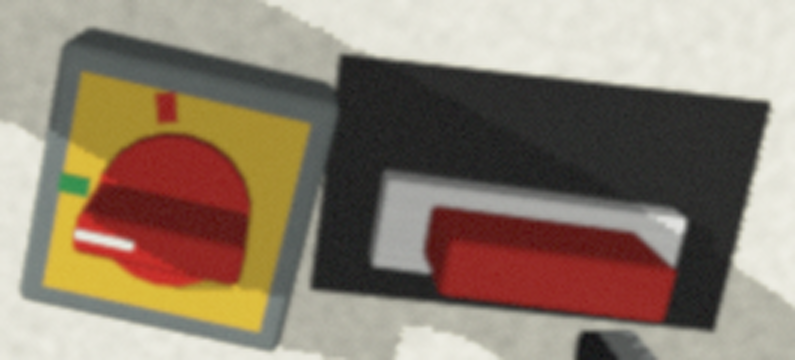

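Run:
```python
from h import *
c=snap("wrist")
u=lambda a:np.array(a,float)/3+[165,135]
Y=cast(c,u([(83,72),(310,125),(262,332),(43,287)]),50);print("yellow",Y.round(1),Y.mean(0), np.linalg.norm(np.roll(Y,-1,0)-Y,axis=1))
e=np.roll(Y,-1,0)-Y;print(np.degrees(np.arctan2(e[:,1],e[:,0])))
W=cast(c,u([(77,234),(133,245)]),103);d=W[1]-W[0];print("ptr",W,np.degrees(np.arctan2(d[1],d[0])),np.linalg.norm(d))
dd=d/np.linalg.norm(d);print("centre from pointer",W[0]+30*dd)
G=cast(c,u([(74,185),(167,107)]),50);print("marks",G, np.degrees(np.arctan2(*(G-Y.mean(0)).T[::-1])))
M=cast(c,u([(342,56),(768,102),(714,328),(313,289)]),3);print("mat",M.round(1),M.mean(0));e=np.roll(M,-1,0)-M;print(np.degrees(np.arctan2(e[:,1],e[:,0])),np.linalg.norm(e,axis=1))
S=cast(c,u([(440,240),(675,268),(664,322),(437,292)]),71);print("handle",S.round(1),S.mean(0));e=np.roll(S,-1,0)-S;print(np.degrees(np.arctan2(e[:,1],e[:,0])),np.linalg.norm(e,axis=1))
```

```text
yellow [[ 427.4 -273.3]
 [ 514.6 -293.8]
 [ 495.9 -381.3]
 [ 406.7 -361.6]] [ 461.14323305 -327.49764926] [89.62520221 89.50672258 91.31652538 90.78114206]
[ -13.24143232 -102.11174748  167.56911067   76.8106235 ]
ptr [[ 433.04764821 -320.55133181]
 [ 452.17832284 -324.50602108]] -11.679657520886822 19.535154955945263
centre from pointer [ 462.42649062 -326.62452029]
marks [[ 421.578814   -318.35368043]
 [ 459.21408385 -286.82270271]] [166.98652279  92.7154145 ]
mat [[ 529.6 -273.9]
 [ 715.5 -293.5]
 [ 705.  -400.2]
 [ 518.5 -381.3]] [ 617.15516184 -337.2463115 ]
[ -6.00342446 -95.60878233 174.2152937   84.09877228] [186.82816117 107.25060719 187.37567064 107.96351202]
handle [[ 563.8 -333.6]
 [ 654.2 -344.6]
 [ 652.4 -367. ]
 [ 563.6 -354.8]] [ 608.48217237 -349.99756206]
[ -6.97434927 -94.55701391 172.13913432  89.58332221] [91.09917201 22.44497475 89.63814022 21.17666916]
```

Emit:
arm_command --targets '[[[0,10,0],-0.1133,50],[[0,10,0],-0.1133,50],[[0,10,0],-0.1133,50],[[0,10,0],-0.1133,50],[[0,10,0],-0.1133,50],[[0,10,0],-0.1133,50],[[0,10,0],-0.1133,50],[[0,10,0],-0.1133,50],[[0,10,0],-0.1133,50],[[0,10,0],-0.1133,50],[[0,10,0],-0.1133,50],[[0,10,0],-0.1133,50],[[0,0,0],0,50],[[0,0,0],0,50],[[0,0,0],0,50]]' --newtons 60

```text
t: 2.75
eef_pos: [500.7, -279.4, 180.4]
tcp_rot: [-0.703, 0.075, -0.075, 0.703]
force: [0.3, -0.5, -0.3]
grip_width: 50.5
```

```bash
cat >> h.py <<'E'
def go(x,y,z,yaw=None):
    o,r=st();d=np.array([x,y,z])-o["eef_pos"];s=r.T@d
    cur=np.arctan2(r[1,2],r[0,2])
    print("yaw",round(np.degrees(cur),1),"shift tool",np.round(s,1),"turn",None if yaw is None else round(cur-np.radians(yaw),3))
E
python3 - <<'E'
from h import *
go(461.5,-327.2,85,77.6)
c=snap("wrist","c_w")
E
```

```text
t 2.75 tcp [ 500.7 -279.4  180.4] x [ 0.977 -0.211  0.001] y [ 0.001  0.    -1.   ] z [0.211 0.977 0.   ] F [ 0.3 -0.5 -0.3] w 50.5 q [ 0.65  0.62 -0.3   1.8   0.25  0.76  1.58]
yaw 77.8 shift tool [-28.3  95.4 -55. ] turn 0.004
```

View pics/c_w.png

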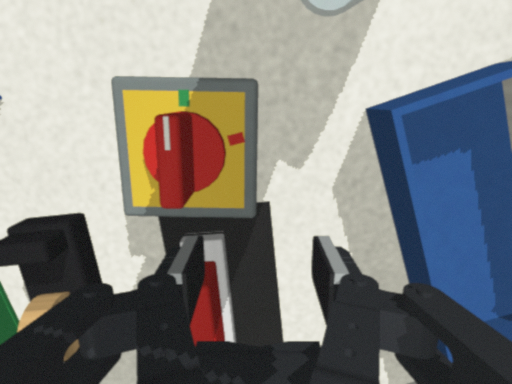

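Run:
```python
from h import *
c=snap("wrist")
p=c["pixels"];cv2.imwrite("pics/c_z.png",cv2.resize(p[70:225,105:265],None,fx=4,fy=3.8,interpolation=cv2.INTER_CUBIC))
C=np.array([461.5,-327.2]);a=np.radians(-12.4);ux=np.array([np.cos(a),np.sin(a)]);uy=np.array([-ux[1],ux[0]])
for s,t in((-30,8),(30,8),(30,-8),(-30,-8)): print(s,t,(proj(c,[*(C+s*ux+t*uy),103])-[105,70])*[4,3.8])
print((proj(c,[*C,61])-[105,70])*[4,3.8])
q=comps(c,(18,120,60),(32,255,255),60)[0]
```

```text
-30 8 [[295.65186351 177.58736213]]
30 8 [[317.93235001 538.13352909]]
30 -8 [[219.25965867 537.69640187]]
-30 -8 [[188.81909207 177.08565518]]
[[314.53590138 324.1447772 ]]
```

View pics/c_z.png

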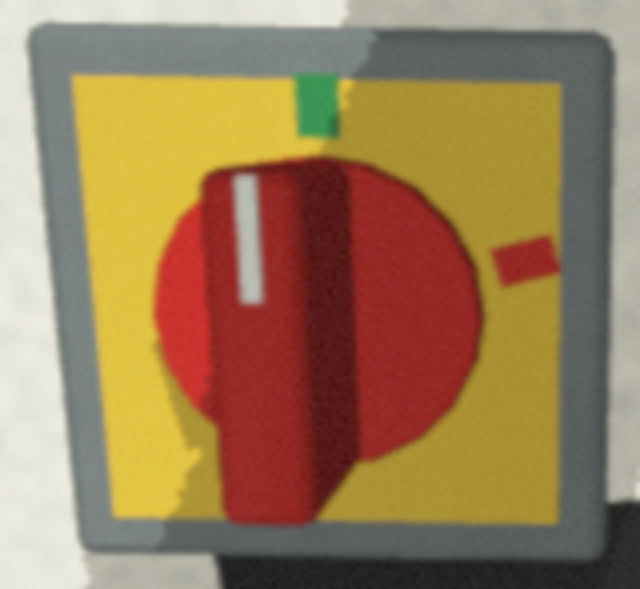

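Emit:
arm_command --targets '[[[-5,8,-9.2],0,50],[[-5,8,-9.2],0,50],[[-5,8,-9.2],0,50],[[-5,8,-9.2],0,50],[[-5,8,-9.2],0,50],[[-5,8,-9],0,50],[[0,11.8,0],0,50],[[0,11.8,0],0,50],[[0,11.8,0],0,50],[[0,12,0],0,50],[[0,0,0],0,50],[[0,0,0],0,50]]'

```text
t: 3.85
eef_pos: [459.1, -326.5, 83.6]
tcp_rot: [-0.703, 0.075, -0.074, 0.704]
force: [0.2, -0.6, 0.1]
grip_width: 50.2
```

Run:
```python
from h import *
go(459.8,-326.9,85,77.6)
c=snap("wrist","d_w")
```

```text
t 3.85 tcp [ 459.1 -326.5   83.6] x [ 0.978 -0.208 -0.002] y [-0.001  0.001 -1.   ] z [0.208 0.978 0.001] F [ 0.2 -0.6  0.1] w 50.2 q [ 0.72  0.75 -0.24  1.89  0.32  0.54  1.63]
yaw 78.0 shift tool [ 0.8 -1.4 -0.2] turn 0.006
```

View pics/d_w.png

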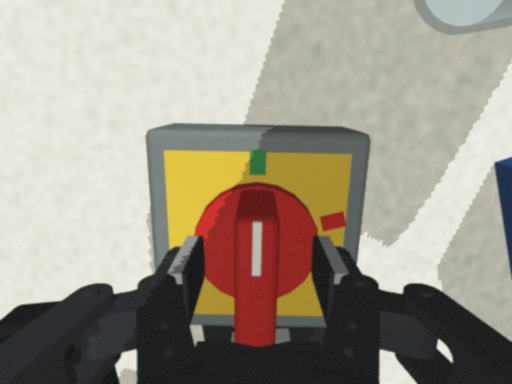

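Emit:
arm_command --targets '[[[0,-1,0],0,10],[[0,0,0],0,10],[[0,0,0],0,10],[[0,0,0],0,10],[[0,0,0],0,10],[[0,0,0],0,10],[[0,0,0],0,10],[[0,0,0],0,10]]'

```text
t: 4.57
eef_pos: [459.7, -327.5, 86.5]
tcp_rot: [0.703, -0.075, 0.076, -0.703]
force: [-0.7, 0.6, 6.8]
grip_width: 15.6
```

Emit:
arm_command --targets '[[[0,0,0],0.1,10],[[0,0,0],0.1,10],[[0,0,0],0.1,10],[[0,0,0],0.1,10],[[0,0,0],0.1,10],[[0,0,0],0.1,10],[[0,0,0],0.1,10],[[0,0,0],0.1,10],[[0,0,0],0.1,10],[[0,0,0],0.1,10],[[0,0,0],0.1,10],[[0,0,0],0.1,10],[[0,0,0],0.1,10],[[0,0,0],0,10],[[0,0,0],0,10],[[0,0,0],0,10]]'

```text
t: 5.9
eef_pos: [458.7, -328.3, 86.4]
tcp_rot: [0.515, -0.485, 0.485, -0.514]
force: [-2.1, -0.4, 7.3]
grip_width: 15.3
```

Run:
```python
from h import *
o,r=st();print(np.degrees(np.arctan2(r[1,2],r[0,2])),o["ft_torque"])
c=snap("wrist","e_w")
```

```text
t 5.9 tcp [ 458.7 -328.3   86.4] x [ 0.059 -0.998  0.001] y [-0.    -0.001 -1.   ] z [ 0.998  0.059 -0.   ] F [-2.1 -0.4  7.3] w 15.3 q [ 0.51  0.74  0.1   1.89 -0.13  0.51  0.76]
3.4043255112493527 [-0.1185039   0.53317227 -0.12153509]
```

View pics/e_w.png

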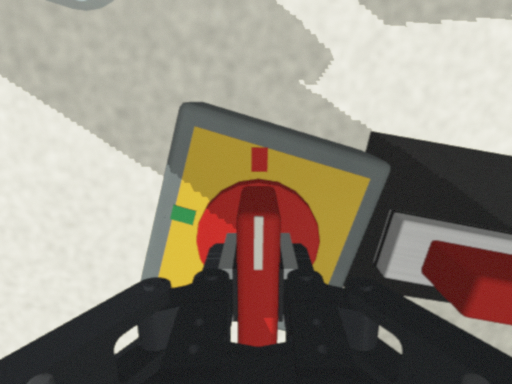

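Emit:
arm_command --targets '[[[0,0,0],0,60],[[0,0,0],0,60],[[0,0,0],0,60],[[0,0,0],0,60],[[0,-10,0],0,85],[[0,-25,0],0,85],[[0,-35,0],0,85],[[0,-35,0],0,85],[[0,-35,0],0,85],[[0,-35,0],0,85],[[0,-35,0],0,85],[[0,0,0],0,85]]'

```text
t: 6.95
eef_pos: [462.1, -329.8, 303.4]
tcp_rot: [-0.514, 0.48, -0.49, 0.516]
force: [1.4, -1.7, -0.1]
grip_width: 84.8
```

Emit:
arm_command --targets '[[[-32,0,8],0,85],[[-32,0,8],0,85],[[-32,0,8],0,85],[[-32,0,8],0,85],[[-32,0,8],0,85],[[-32,0,8],0,85],[[-32,0,8],0,85],[[-32,0,8],0,85],[[-32,0,8],0,85],[[-32,0,8],0,85],[[-32,0,8],0,85],[[0,0,0],0,85],[[0,0,0],0,85]]'

```text
t: 8.03
eef_pos: [526.0, 31.5, 295.8]
tcp_rot: [-0.516, 0.484, -0.484, 0.516]
force: [-0.3, -0.8, 0.1]
grip_width: 85.3
```

Run:
```python
from h import *
st()
c=snap("wrist","f_w",1.5);snap("side","f_s",1.5)
```

```text
t 8.03 tcp [526.   31.5 295.8] x [ 0.064 -0.998 -0.001] y [ 0.     0.001 -1.   ] z [0.998 0.064 0.   ] F [-0.3 -0.8  0.1] w 85.3 q [-0.18  0.4   0.09  1.8  -0.04  0.94 -0.  ]
```

View pics/f_w.png

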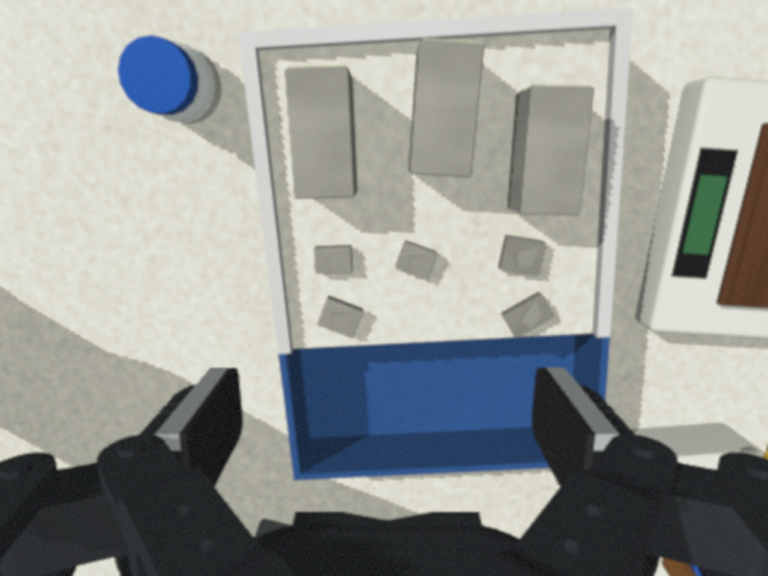

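View pics/f_s.png

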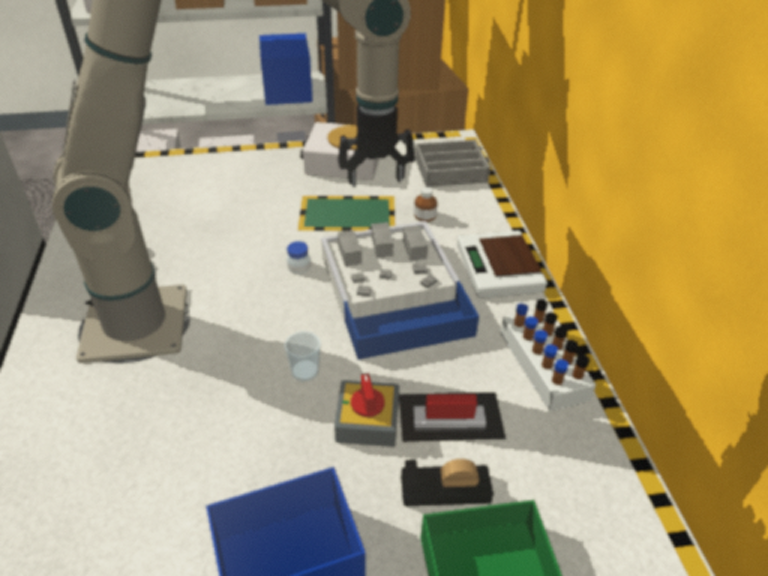

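Run:
```python
from h import *
c=snap("wrist")
np.set_printoptions(suppress=True,precision=1)
u=lambda a:np.array(a,float)/1.5
P=cast(c,u([(243,35),(631,11),(608,338),(282,352)]),60);print(P)
e=np.roll(P,-1,0)-P;print(np.degrees(np.arctan2(e[:,1],e[:,0])),np.linalg.norm(e,axis=1))
T=cast(c,u([(282,352),(608,338),(296,478)]),60);print("tray",T)
for n,q in dict(L=[(287,69),(348,67),(355,197),(295,198)],M=[(419,41),(483,44),(472,177),(411,174)],R=[(531,86),(592,88),(581,214),(521,212)]).items():
    H=cast(c,u(q),90);e=np.roll(H,-1,0)-H
    print(n,H.mean(0),np.degrees(np.arctan2(e[:,1],e[:,0])),np.linalg.norm(e,axis=1))
print("chips",cast(c,u([(334,260),(417,260),(522,256),(342,316),(529,315)]),60))
print("jar",cast(c,u([(158,75)]),60))
s=snap("side");sc=snap("scene")
print("bay green side",cast(s,u([(310,200),(390,199),(392,226),(305,227)]),0))
cv2.imwrite("pics/f_sc.png",cv2.resize(sc["pixels"][280:384,220:440],None,fx=3.5,fy=3.5))
cv2.imwrite("pics/f_side.png",cv2.resize(s["pixels"][120:160,190:300],None,fx=7,fy=7))
```

```text
[[423.5 165.5]
 [677.6 195. ]
 [704.  -32.7]
 [449.9 -59.6]]
[   6.6  -83.4 -173.9   96.7] [255.8 229.2 255.6 226.7]
tray [[ 449.9  -59.6]
 [ 704.   -32.7]
 [ 462.1 -174.6]]
L [480.7 104.6] [   5.2  -84.4 -175.6   94.1] [37.8 79.2 39.7 78.7]
M [559.1 123.6] [   1.   -88.7 -179.3   90.7] [39.1 79.3 40.  79.1]
R [632.2 103.1] [   1.7  -85.5 -178.5   93.1] [38.2 78.3 40.2 78.1]
chips [[488.5  16.8]
 [550.3  20.5]
 [628.2  28.2]
 [496.  -26.9]
 [639.8 -17.5]]
jar [[365.7 137.4]]
bay green side [[408.9 415.4]
 [623.1 391.3]
 [607.8 269.3]
 [387.  295.1]]
```

View pics/f_sc.png

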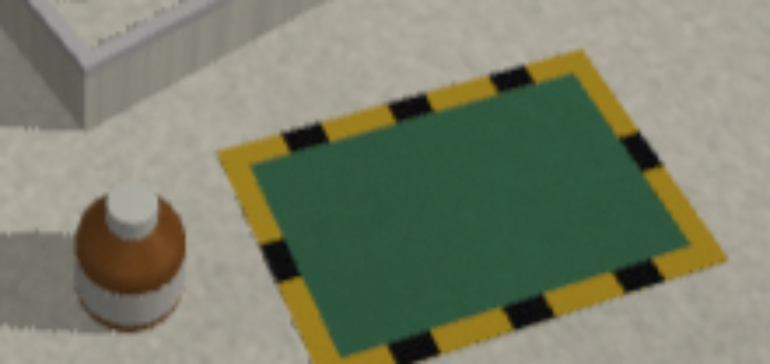

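View pics/f_side.png

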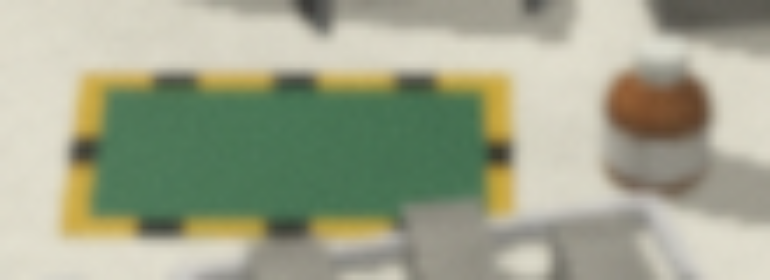

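Run:
```python
from h import *
np.set_printoptions(suppress=True,precision=1)
s=snap("side");sc=snap("scene")
us=lambda a:np.array(a,float)/7+[190,120]
uc=lambda a:np.array(a,float)/3.5+[220,280]
A=cast(sc,uc([(252,166),(577,74),(690,244),(342,357)]),0);print(A,A.mean(0));e=np.roll(A,-1,0)-A;print(np.degrees(np.arctan2(e[:,1],e[:,0])),np.linalg.norm(e,axis=1))
A=cast(sc,uc([(218,152),(583,50),(727,260)]),0);print("outer",A,(A[0]+A[2])/2)
B=cast(s,us([(105,88),(483,90),(92,216)]),0);print(B,(B[1]+B[2])/2);
B=cast(s,us([(80,73),(510,73),(62,236)]),0);print("outer",B,(B[1]+B[2])/2);
print("bottle",cast(s,us([(655,180)]),0),cast(sc,uc([(130,310)]),0))
go(480.7,104.6,160,4.8)
```

```text
[[597.2 266.6]
 [379.1 299. ]
 [399.6 424.6]
 [616.2 393.2]] [498.  345.9]
[171.5  80.8  -8.2 -98.6] [220.4 127.3 218.9 128.1]
outer [[610.3 248.9]
 [363.3 285.6]
 [387.8 442.1]] [499.1 345.5]
[[402.7 421.8]
 [618.9 390.5]
 [386.5 298.3]] [502.7 344.4]
outer [[389.5 439.2]
 [637.3 405.7]
 [369.1 282.2]] [503.2 344. ]
bottle [[699.3 289.7]] [[705.2 317.3]]
t 8.38 tcp [525.9  27.9 295.7] x [ 0.1 -1.   0. ] y [ 0. -0. -1.] z [1.  0.1 0. ] F [-0.2  0.5  0.2] w 84.7 q [-0.2  0.4  0.1  1.8 -0.   0.9 -0. ]
yaw 3.3 shift tool [-79.2 135.7 -40.7] turn -0.026
```

Emit:
arm_command --targets '[[[-9.9,17,-5.1],-0.003,62],[[-9.9,17,-5.1],-0.003,62],[[-9.9,17,-5.1],-0.003,62],[[-9.9,17,-5.1],-0.003,62],[[-9.9,17,-5.1],-0.003,62],[[-9.9,17,-5.1],-0.003,62],[[-9.9,17,-5.1],-0.004,62],[[-9.9,17,-5.1],-0.004,62],[[0,0,0],0,62],[[0,0,0],0,62],[[0,0,0],0,62]]' --newtons 50

```text
t: 9.3
eef_pos: [480.9, 104.4, 160.4]
tcp_rot: [-0.52, 0.478, -0.479, 0.521]
force: [0.0, -0.2, 0.4]
grip_width: 61.7
```

Run:
```python
from h import *
go(480.7,104.6,82,4.8)
c=snap("wrist","g_w")
```

```text
t 9.3 tcp [480.9 104.4 160.4] x [ 0.084 -0.996  0.   ] y [ 0.002 -0.    -1.   ] z [0.996 0.084 0.002] F [ 0.  -0.2  0.4] w 61.7 q [-0.31  0.54  0.06  2.04 -0.06  0.56 -0.13]
yaw 4.8 shift tool [-0.2 78.4 -0.3] turn 0.001
```

View pics/g_w.png

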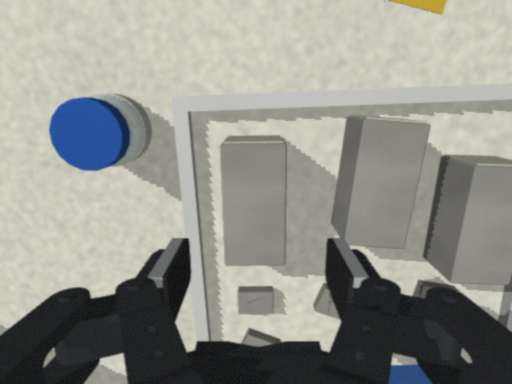

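Emit:
arm_command --targets '[[[0,26,0],0,62],[[0,26,0],0,62],[[0,26,0],0,62],[[0,0,0],0,62],[[0,0,0],0,62],[[0,0,0],0,30],[[0,0,0],0,30],[[0,0,0],0,30],[[0,0,0],0,30],[[0,0,0],0,30],[[0,0,0],0,30]]' --newtons 50

```text
t: 10.27
eef_pos: [480.8, 105.3, 83.5]
tcp_rot: [-0.52, 0.478, -0.479, 0.522]
force: [-1.4, -1.7, 6.0]
grip_width: 39.0
```

Emit:
arm_command --targets '[[[0,-8,0],0,30],[[0,-20,0],0,30],[[0,-30,0],0,30],[[0,-30,0],0,30],[[0,-20,0],0,30],[[0,0,0],0,30]]'

```text
t: 10.77
eef_pos: [482.5, 105.9, 194.5]
tcp_rot: [-0.518, 0.476, -0.48, 0.524]
force: [0.4, 0.3, -2.5]
grip_width: 39.0
```

Run:
```python
from h import *
go(431.2,355.1,150,-8.3)
c=snap("wrist","h_w")
```

```text
t 10.77 tcp [482.5 105.9 194.5] x [ 0.085 -0.996 -0.002] y [ 0.009  0.003 -1.   ] z [0.996 0.085 0.009] F [ 0.4  0.3 -2.5] w 39.0 q [-0.32  0.49  0.07  2.01 -0.05  0.63 -0.13]
yaw 4.9 shift tool [-252.6   44.7  -30.2] turn 0.23
```

View pics/h_w.png

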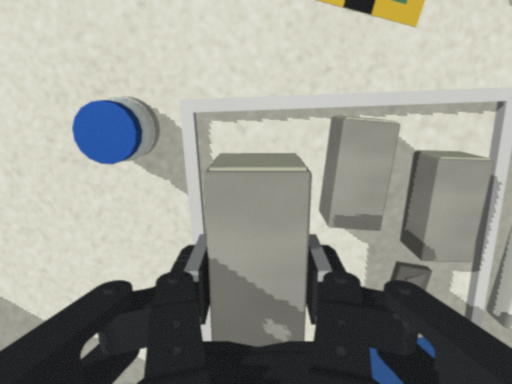

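Emit:
arm_command --targets '[[[-25,0,-3],0,30],[[-25,0,-3],0,30],[[-25,0,-3],0,30],[[-25,0,-3],0,30],[[-25,0,-3],0,30],[[-25,0,-3],0,30],[[-25,0,-3],0,30],[[-25,0,-3],0,30],[[-25,0,-3],0,30],[[-27,0,-3],0,30],[[0,0,0],0.077,30],[[0,0,0],0.077,30],[[0,0,0],0.077,30],[[0,0,0],0,30],[[0,0,0],0,30]]'

```text
t: 12.07
eef_pos: [427.6, 353.4, 188.7]
tcp_rot: [0.464, -0.534, 0.535, -0.462]
force: [0.2, -0.3, -1.7]
grip_width: 39.2
```

Run:
```python
from h import *
go(431.2,355.1,36,-8.3)
c=snap("wrist","i_w")
```

```text
t 12.07 tcp [427.6 353.4 188.7] x [-0.143 -0.99   0.002] y [-0.001 -0.002 -1.   ] z [ 0.99  -0.143 -0.001] F [ 0.2 -0.3 -1.7] w 39.2 q [-0.84  0.58  0.16  1.85 -0.13  0.73 -0.76]
yaw -8.2 shift tool [ -2.5 152.7   3.5] turn 0.002
```

View pics/i_w.png

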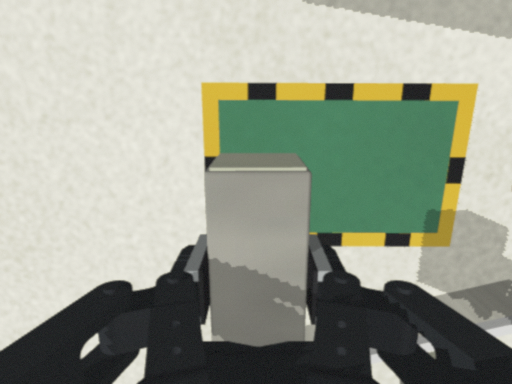

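Run:
```python
from h import *
np.set_printoptions(suppress=True,precision=1)
c=snap("wrist")
A=cast(c,[(219,100),(459,100),(443,233)],0);print(A,(A[0]+A[2])/2);e=A[1]-A[0];print(np.degrees(np.arctan2(e[1],e[0])))
B=cast(c,[(202.5,83),(476,83),(450,247)],0);print(B,(B[0]+B[2])/2,np.linalg.norm(B[1]-B[0]),np.linalg.norm(B[1]-B[2]))
```

```text
[[403.7 427.5]
 [621.6 396.3]
 [608.4 265.7]] [506.  346.6]
-8.152423342992702
[[391.5 444.2]
 [636.5 409.1]
 [615.7 248.9]] [503.6 346.6] 247.52798967870882 161.60640421005766
```

Emit:
arm_command --targets '[[[-0.9,26,1.4],0,30],[[-0.9,26,1.4],0,30],[[-0.8,26,1.4],0,30],[[-0.8,26,1.3],0,30],[[0,20,0],0,30],[[0,14,0],0,30],[[0,8,0],0,30],[[0,4,0],0,30],[[0,0,0],0,30],[[0,0,0],0,30]]'

```text
t: 13.0
eef_pos: [434.8, 356.6, 40.2]
tcp_rot: [-0.462, 0.535, -0.535, 0.463]
force: [-0.3, -0.0, -2.2]
grip_width: 39.0
```

Run:
```python
from h import *
go(433.5,356,35.5,-8.3)
```

```text
t 13.0 tcp [434.8 356.6  40.2] x [-0.145 -0.989 -0.001] y [ 0.001  0.001 -1.   ] z [ 0.989 -0.145  0.001] F [-0.3 -0.  -2.2] w 39.0 q [-0.8   0.82  0.1   1.91 -0.17  0.42 -0.72]
yaw -8.3 shift tool [ 0.8  4.7 -1.1] turn -0.0
```

Not yet touching; lower gently while watching the force.

Emit:
arm_command --targets '[[[0,2,0],0,30],[[0,2,0],0,30],[[0,2,0],0,30],[[0,1,0],0,30],[[0,0,0],0,30]]'

```text
t: 13.42
eef_pos: [434.5, 356.7, 33.6]
tcp_rot: [-0.462, 0.535, -0.535, 0.463]
force: [-0.3, -1.2, 4.7]
grip_width: 39.7
```

Emit:
arm_command --targets '[[[0,0,0],0,56],[[0,0,0],0,56],[[0,0,0],0,56],[[0,-6,0],0,56],[[0,-15,0],0,56],[[0,-30,0],0,56],[[0,-35,0],0,56],[[0,-35,0],0,56],[[0,-35,0],0,56],[[0,0,0],0,56]]'

```text
t: 14.25
eef_pos: [437.7, 358.8, 195.6]
tcp_rot: [-0.458, 0.535, -0.535, 0.467]
force: [0.3, 1.2, -0.2]
grip_width: 56.1
```

Emit:
arm_command --targets '[[[21.2,0,15.7],0,60],[[21.2,0,15.7],0,60],[[21.2,0,15.7],0,60],[[21.2,0,15.7],0,60],[[21.2,0,15.7],0,60],[[21.2,0,15.7],0,60],[[21.2,0,15.7],0,60],[[21.2,0,15.7],0,60],[[21.2,0,15.7],0,60],[[21.2,0,15.7],0,60],[[0,0,0],-0.081,60],[[0,0,0],-0.081,60],[[0,0,0],0,60],[[0,0,0],0,60]]'

```text
t: 15.42
eef_pos: [558.8, 123.9, 188.7]
tcp_rot: [-0.503, 0.497, -0.496, 0.504]
force: [0.0, 1.1, 0.5]
grip_width: 59.8
```

Run:
```python
from h import *
go(559.1,123.6,82,1)
c=snap("wrist","j_w",1.5)
```

```text
t 15.42 tcp [558.8 123.9 188.7] x [ 0.014 -1.    -0.   ] y [-0.  0. -1.] z [ 1.     0.014 -0.   ] F [0.  1.1 0.5] w 59.8 q [-0.32  0.59  0.09  1.8  -0.07  0.75 -0.18]
yaw 0.8 shift tool [  0.3 106.7   0.3] turn -0.003
```

View pics/j_w.png

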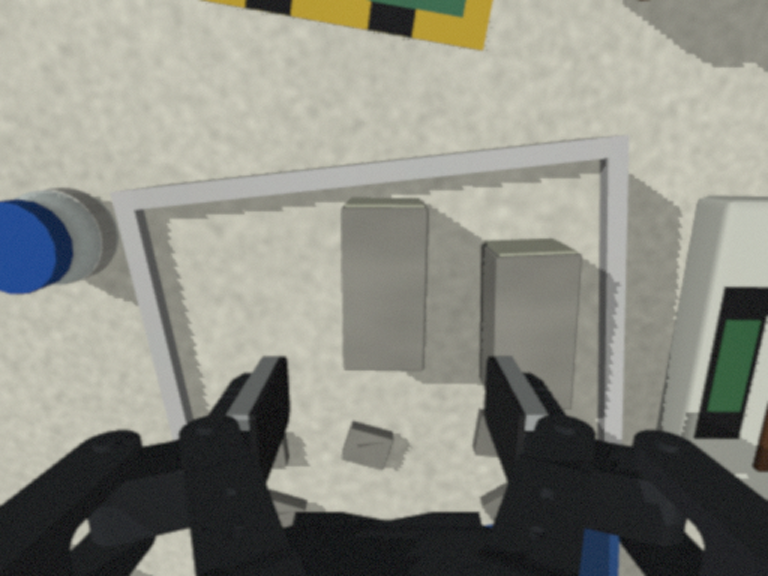

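Emit:
arm_command --targets '[[[0,26,0],0,58],[[0,26,0],0,58],[[0,26,0],0,58],[[0,20,0],0,58],[[0,7,0],0,58],[[0,0,0],0,58],[[0,0,0],0,58],[[0,0,0],0,30],[[0,0,0],0,30],[[0,0,0],0,30],[[0,0,0],0,30],[[0,0,0],0,30],[[0,0,0],0,30]]' --newtons 50

```text
t: 16.55
eef_pos: [559.7, 124.2, 85.2]
tcp_rot: [-0.503, 0.495, -0.496, 0.505]
force: [-1.0, 0.2, 6.8]
grip_width: 38.9
```

Emit:
arm_command --targets '[[[0,-8,0],0,30],[[0,-20,0],0,30],[[0,-30,0],0,30],[[0,-30,0],0,30],[[0,-20,0],0,30],[[0,0,0],0,30],[[0,0,0],0,30]]'

```text
t: 17.13
eef_pos: [559.4, 124.0, 192.8]
tcp_rot: [-0.503, 0.495, -0.496, 0.505]
force: [-0.8, -0.1, -2.6]
grip_width: 38.9
```

Run:
```python
from h import *
go(503,346,36,-8.3)
```

```text
t 17.13 tcp [559.4 124.  192.8] x [ 0.016 -1.    -0.001] y [ 0.003  0.001 -1.   ] z [1.    0.016 0.003] F [-0.8 -0.1 -2.6] w 38.9 q [-0.32  0.59  0.09  1.8  -0.07  0.75 -0.18]
yaw 0.9 shift tool [-222.8  156.8  -53.1] turn 0.161
```

Emit:
arm_command --targets '[[[-22.3,0,-5.3],0,30],[[-22.3,0,-5.3],0,30],[[-22.3,0,-5.3],0,30],[[-22.3,0,-5.3],0,30],[[-22.3,0,-5.3],0,30],[[-22.3,0,-5.3],0,30],[[-22.3,0,-5.3],0,30],[[-22.3,0,-5.3],0,30],[[-22.3,0,-5.3],0,30],[[-22.3,0,-5.3],0,30],[[0,0,0],0.08,30],[[0,0,0],0.081,30],[[0,0,0],0,30],[[0,0,0],0,30]]'

```text
t: 18.3
eef_pos: [501.3, 345.2, 189.9]
tcp_rot: [0.464, -0.534, 0.534, -0.462]
force: [0.5, 0.3, -2.4]
grip_width: 39.2
```

Run:
```python
from h import *
go(503,346,40,-8.3)
c=snap("wrist","k_w")
```

```text
t 18.3 tcp [501.3 345.2 189.9] x [-0.142 -0.99   0.003] y [-0.002 -0.002 -1.   ] z [ 0.99  -0.142 -0.002] F [ 0.5  0.3 -2.4] w 39.2 q [-0.75  0.64  0.15  1.7  -0.13  0.81 -0.68]
yaw -8.2 shift tool [ -1.5 149.9   1.9] turn 0.003
```

View pics/k_w.png

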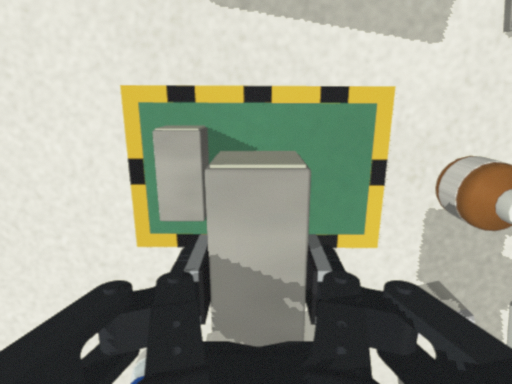

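Emit:
arm_command --targets '[[[-0.4,26,0.5],0,30],[[-0.4,26,0.5],0,30],[[-0.4,26,0.5],0,30],[[-0.3,26,0.4],0,30],[[0,20,0],0,30],[[0,14,0],0,30],[[0,9,0],0,30],[[0,4,0],0,30],[[0,1.5,0],0,30],[[0,1.5,0],0,30],[[0,1.5,0],0,30],[[0,0,0],0,30]]'

```text
t: 19.35
eef_pos: [504.7, 347.5, 36.8]
tcp_rot: [0.462, -0.535, 0.535, -0.463]
force: [-0.9, -0.0, -3.0]
grip_width: 38.6
```

Emit:
arm_command --targets '[[[0,1.5,0],0,30],[[0,1.5,0],0,30],[[0,0.5,0],0,30],[[0,0,0],0,30]]'

```text
t: 19.68
eef_pos: [504.8, 347.6, 35.2]
tcp_rot: [-0.462, 0.535, -0.535, 0.463]
force: [-3.5, -2.2, 13.8]
grip_width: 39.2
```

Emit:
arm_command --targets '[[[0,0,0],0,54],[[0,0,0],0,54],[[0,0,0],0,54],[[0,-6,0],0,54],[[0,-15,0],0,54],[[0,-30,0],0,54],[[0,-35,0],0,54],[[0,-35,0],0,54],[[0,-35,0],0,54],[[0,0,0],0,56]]'

```text
t: 20.52
eef_pos: [508.1, 349.4, 196.1]
tcp_rot: [0.458, -0.534, 0.535, -0.467]
force: [1.1, 0.8, 0.5]
grip_width: 56.0
```

Emit:
arm_command --targets '[[[22.3,0,16.1],0,60],[[22.3,0,16.1],0,60],[[22.3,0,16.1],0,60],[[22.3,0,16.1],0,60],[[22.3,0,16.1],0,60],[[22.3,0,16.1],0,60],[[22.3,0,16.1],0,60],[[22.3,0,16.1],0,60],[[22.3,0,16.1],0,60],[[22.3,0,16.1],0,60],[[0,0,0],-0.1,60],[[0,0,0],-0.097,60],[[0,0,0],0,60],[[0,0,0],0,60]]'

```text
t: 21.68
eef_pos: [631.4, 103.4, 188.6]
tcp_rot: [-0.512, 0.488, -0.487, 0.512]
force: [-0.4, -0.5, -0.7]
grip_width: 59.8
```

Run:
```python
from h import *
go(632.2,103.1,82,3)
c=snap("wrist","l_w",1.5)
```

```text
t 21.68 tcp [631.4 103.4 188.6] x [ 0.05  -0.999 -0.001] y [-0.     0.001 -1.   ] z [ 0.999  0.05  -0.   ] F [-0.4 -0.5 -0.7] w 59.8 q [-0.25  0.68  0.08  1.61 -0.06  0.85 -0.1 ]
yaw 2.9 shift tool [  0.4 106.6   0.8] turn -0.002
```

View pics/l_w.png

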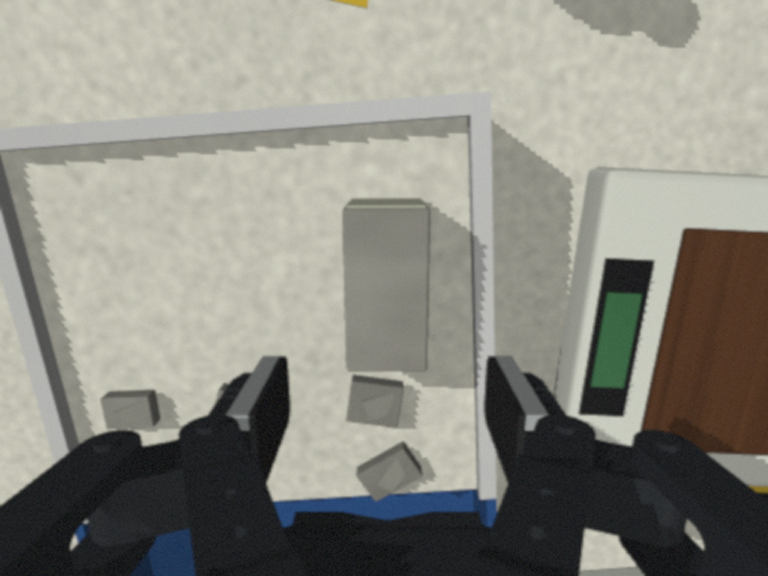

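Emit:
arm_command --targets '[[[0,26,0],0,58],[[0,26,0],0,58],[[0,26,0],0,58],[[0,20,0],0,58],[[0,7,0],0,58],[[0,0,0],0,58],[[0,0,0],0,58],[[0,0,0],0,30],[[0,0,0],0,30],[[0,0,0],0,30],[[0,0,0],0,30],[[0,0,0],0,30],[[0,0,0],0,30]]' --newtons 50

```text
t: 22.82
eef_pos: [632.7, 103.6, 85.5]
tcp_rot: [-0.512, 0.486, -0.487, 0.514]
force: [-0.6, -0.0, 6.8]
grip_width: 39.1
```

Emit:
arm_command --targets '[[[0,-8,0],0,30],[[0,-20,0],0,30],[[0,-30,0],0,30],[[0,-30,0],0,30],[[0,-20,0],0,30],[[0,0,0],0,30],[[0,0,0],0,30]]'

```text
t: 23.4
eef_pos: [631.9, 103.4, 192.8]
tcp_rot: [-0.512, 0.486, -0.487, 0.514]
force: [-0.1, 0.9, -2.7]
grip_width: 39.0
```

Run:
```python
from h import *
go(571,336,40,-8.3)
```

```text
t 23.4 tcp [631.9 103.4 192.8] x [ 0.052 -0.999 -0.   ] y [ 0.002  0.001 -1.   ] z [0.999 0.052 0.002] F [-0.1  0.9 -2.7] w 39.0 q [-0.25  0.68  0.08  1.61 -0.06  0.86 -0.1 ]
yaw 3.0 shift tool [-235.5  152.8  -49. ] turn 0.197
```

Emit:
arm_command --targets '[[[-23.5,0,-4.9],0,30],[[-23.5,0,-4.9],0,30],[[-23.5,0,-4.9],0,30],[[-23.5,0,-4.9],0,30],[[-23.5,0,-4.9],0,30],[[-23.5,0,-4.9],0,30],[[-23.5,0,-4.9],0,30],[[-23.5,0,-4.9],0,30],[[-23.5,0,-4.9],0,30],[[-23.5,0,-4.9],0,30],[[0,0,0],0.1,30],[[0,0,0],0.097,30],[[0,0,0],0,30],[[0,0,0],0,30]]'

```text
t: 24.57
eef_pos: [569.2, 334.7, 189.7]
tcp_rot: [0.465, -0.534, 0.534, -0.462]
force: [-0.1, 0.6, -3.0]
grip_width: 39.0
```

Run:
```python
from h import *
go(571,336,40,-8.3)
c=snap("wrist","m_w")
```

```text
t 24.57 tcp [569.2 334.7 189.7] x [-0.141 -0.99   0.003] y [-0.003 -0.002 -1.   ] z [ 0.99  -0.141 -0.002] F [-0.1  0.6 -3. ] w 39.0 q [-0.66  0.71  0.15  1.54 -0.13  0.9  -0.61]
yaw -8.1 shift tool [ -2.  149.7   1.9] turn 0.003
```

View pics/m_w.png

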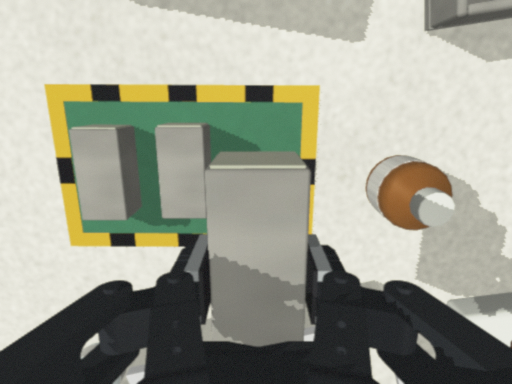

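Emit:
arm_command --targets '[[[-0.5,26,0.5],0,30],[[-0.5,26,0.5],0,30],[[-0.5,26,0.5],0,30],[[-0.5,26,0.4],0,30],[[0,20,0],0,30],[[0,14,0],0,30],[[0,9,0],0,30],[[0,4,0],0,30],[[0,1.5,0],0,30],[[0,1.5,0],0,30],[[0,1.5,0],0,30],[[0,1,0],0,30],[[0,1,0],0,30],[[0,0,0],0,30]]'

```text
t: 25.78
eef_pos: [572.9, 337.5, 35.5]
tcp_rot: [0.462, -0.535, 0.535, -0.463]
force: [-1.4, -1.3, 3.7]
grip_width: 39.1
```

Emit:
arm_command --targets '[[[0,0,0],0,54],[[0,0,0],0,54],[[0,0,0],0,54],[[0,-6,0],0,54],[[0,-15,0],0,54],[[0,-30,0],0,54],[[0,-35,0],0,54],[[0,-35,0],0,54],[[0,-35,0],0,54],[[0,-35,0],0,60],[[0,-35,0],0,60],[[0,-35,0],0,60],[[15,0,0],0,60],[[20,0,0],0,60],[[0,0,0],0,60]]'

```text
t: 27.03
eef_pos: [568.0, 297.7, 297.9]
tcp_rot: [0.461, -0.535, 0.537, -0.462]
force: [-0.3, -1.6, 0.3]
grip_width: 59.8
```

Run:
```python
from h import *
go(600,-330,260,84)
c=snap("wrist","n_w",1.2); snap("side","n_s",1.5)
```

```text
t 27.03 tcp [568.  297.7 297.9] x [-0.148 -0.989  0.002] y [ 0.003 -0.002 -1.   ] z [ 0.989 -0.148  0.003] F [-0.3 -1.6  0.3] w 59.8 q [-0.63  0.58  0.18  1.49 -0.1   1.09 -0.58]
yaw -8.5 shift tool [615.9  39.3 124.6] turn -1.615
```

View pics/n_w.png

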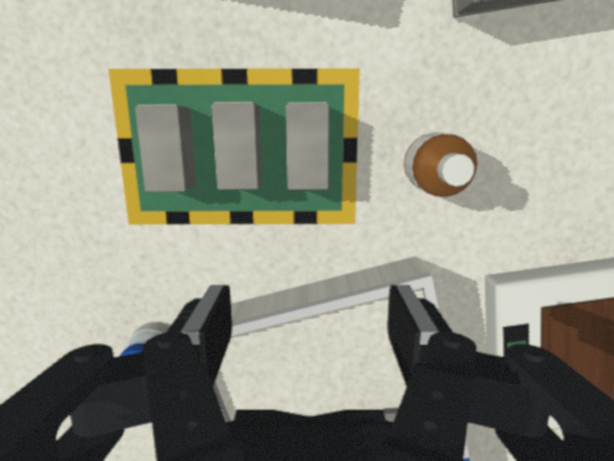

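View pics/n_s.png

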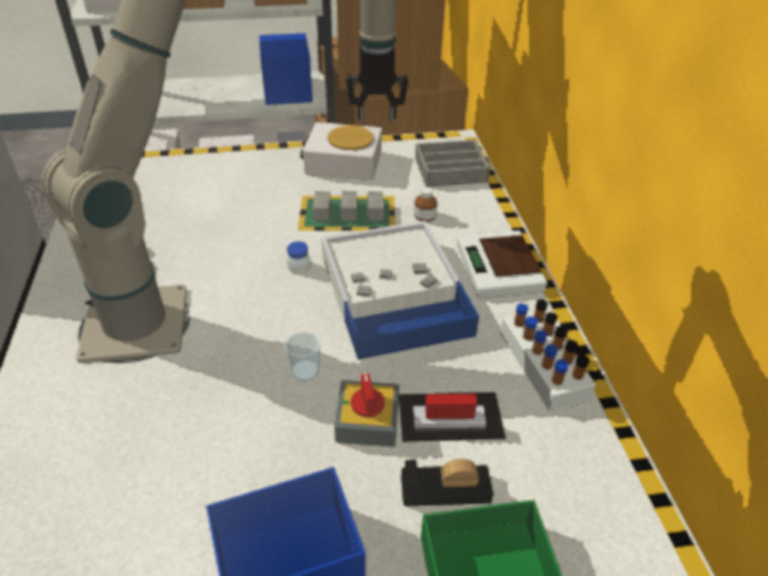

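Emit:
arm_command --targets '[[[30.8,0,6.2],0,60],[[30.8,0,6.2],0,60],[[30.8,0,6.2],0,60],[[30.8,0,6.2],0,60],[[30.8,0,6.2],0,60],[[30.8,0,6.2],0,60],[[30.8,0,6.2],0,60],[[30.8,0,6.2],0,60],[[30.8,0,6.2],0,60],[[30.8,0,6.2],0,60],[[30.8,0,6.2],0,60],[[30.8,0,6.2],0,60],[[30.8,0,6.2],0,60],[[30.8,0,6.2],0,60],[[30.8,0,6.2],0,60],[[30.8,0,6.2],0,60],[[30.8,0,6.2],0,60],[[30.8,0,6.2],0,60],[[30.8,0,6.2],0,60],[[30.8,0,6.2],0,60]]'

```text
t: 28.8
eef_pos: [602.3, -325.5, 295.3]
tcp_rot: [-0.463, 0.534, -0.534, 0.463]
force: [-0.5, -1.6, 0.1]
grip_width: 60.0
```

Emit:
arm_command --targets '[[[0,3,0],-0.115,60],[[0,3,0],-0.115,60],[[0,3,0],-0.115,60],[[0,3,0],-0.115,60],[[0,3,0],-0.115,60],[[0,3,0],-0.115,60],[[0,3,0],-0.115,60],[[0,3,0],-0.115,60],[[0,3,0],-0.115,60],[[0,3,0],-0.115,60],[[0,3,0],-0.115,60],[[0,3,0],-0.115,60],[[0,3,0],-0.115,60],[[0,3,0],-0.115,60],[[0,0,0],0,60],[[0,0,0],0,60]]'

```text
t: 30.13
eef_pos: [601.8, -324.4, 253.0]
tcp_rot: [-0.706, 0.038, -0.038, 0.706]
force: [-0.3, 0.0, 0.2]
grip_width: 60.2
```

Run:
```python
from h import *
go(608.5,-350,120,83)
c=snap("wrist","o_w",1.5)
```

```text
t 30.13 tcp [ 601.8 -324.4  253. ] x [ 0.994 -0.108  0.   ] y [ 0.     0.001 -1.   ] z [0.108 0.994 0.001] F [-0.3  0.   0.2] w 60.2 q [ 0.58  0.68 -0.22  1.4   0.16  1.07  1.79]
yaw 83.8 shift tool [  9.4 133.  -24.8] turn 0.014
```

View pics/o_w.png

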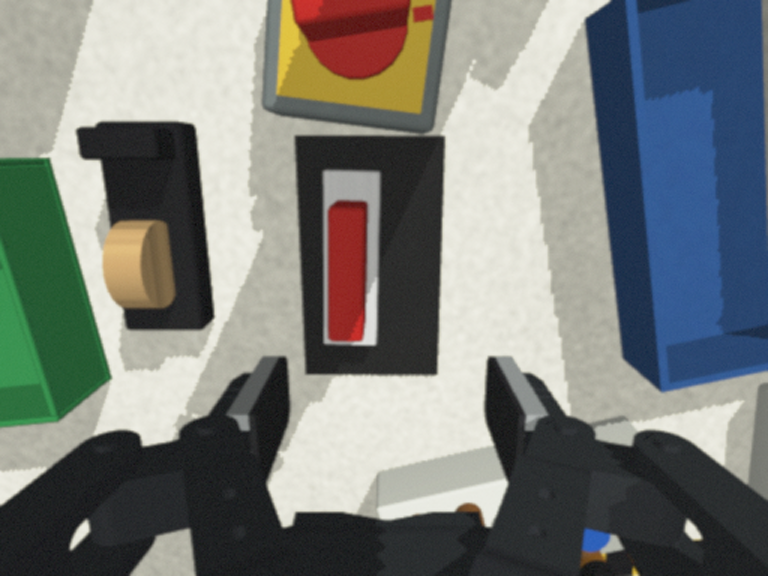

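Run:
```python
from h import *
np.set_printoptions(suppress=True,precision=1)
c=snap("wrist")
for n,q,z in (("mat",[(295,136),(444,136),(437,374),(307,374)],3),("handle",[(330,208),(366,204),(364,340),(329,341)],71),("foot",[(322,170),(380,172),(377,346),(323,344)],25)):
    A=cast(c,np.array(q)/1.5,z);e=np.roll(A,-1,0)-A;print(n,A.mean(0),np.degrees(np.arctan2(e[:,1],e[:,0])),np.linalg.norm(e,axis=1))
print(cast(c,np.array([(195,125),(213,318)])/1.5,30))
go(608.5,-350,120,83)
```

```text
mat [ 616.4 -337.9] [ 83.9  -6.1 -96.1 174. ] [108.2 188.6 107.9 188.6]
handle [ 608.4 -350.1] [ 90.1  -7.6 -94.4 171.7] [22.4 89.6 23.3 87.9]
foot [ 609.5 -351.4] [ 81.9  -7.4 -98.4 172.2] [ 40.4 130.1  41.5 129.8]
[[ 504.  -442.6]
 [ 639.6 -458.1]]
t 30.23 tcp [ 601.9 -324.7  253.4] x [ 1.  -0.1  0. ] y [ 0.  0. -1.] z [0.1 1.  0. ] F [ 0.4 -0.5  0.2] w 59.7 q [ 0.6  0.7 -0.2  1.4  0.2  1.1  1.8]
yaw 83.8 shift tool [  9.3 133.4 -24.5] turn 0.015
```

Emit:
arm_command --targets '[[[1.6,22,-4.1],0.004,60],[[1.6,22,-4.1],0.004,60],[[1.6,22,-4.1],0.004,60],[[1.6,22,-4.1],0.004,60],[[1.6,22,-4.1],0.004,60],[[1.8,22,-4.4],0.003,60],[[0,0,0],0,60],[[0,0,0],0,60],[[0,0,0],0,60]]' --newtons 90

```text
t: 30.98
eef_pos: [609.3, -350.6, 122.5]
tcp_rot: [0.706, -0.045, 0.046, -0.705]
force: [1.8, -0.6, -0.3]
grip_width: 60.1
```

Run:
```python
from h import *
go(609,-350.5,50,82.5)
c=snap("wrist","p_w")
```

```text
t 30.98 tcp [ 609.3 -350.6  122.5] x [ 0.992 -0.128  0.002] y [ 0.002 -0.001 -1.   ] z [ 0.128  0.992 -0.   ] F [ 1.8 -0.6 -0.3] w 60.1 q [ 0.59  0.85 -0.19  1.46  0.19  0.86  1.77]
yaw 82.6 shift tool [-0.5 72.5  0.1] turn 0.002
```

View pics/p_w.png

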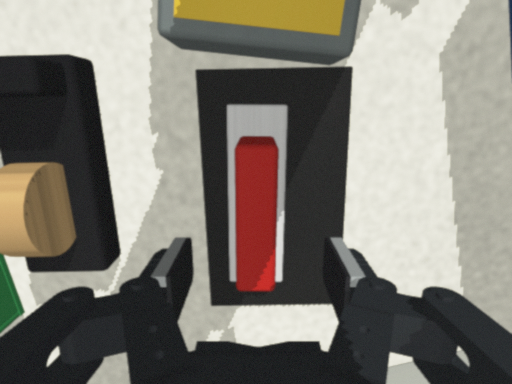

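Emit:
arm_command --targets '[[[0,24,0],0,60],[[0,24,0],0,60],[[0,16,0],0,60],[[0,7,0],0,60],[[0,0,0],0,60],[[0,0,0],0,60],[[0,0,0],0,15],[[0,0,0],0,15],[[0,0,0],0,15],[[0,0,0],0,15],[[0,0,0],0,15],[[0,0,0],0,15],[[0,0,0],0,15]]' --newtons 90

```text
t: 32.12
eef_pos: [609.2, -351.3, 51.6]
tcp_rot: [0.706, -0.045, 0.046, -0.705]
force: [-0.8, 0.4, 5.7]
grip_width: 23.1
```

Emit:
arm_command --targets '[[[0,-8,0],0,15],[[0,-20,0],0,15],[[0,-30,0],0,15],[[0,-30,0],0,15],[[0,-30,0],0,15],[[0,-30,0],0,15],[[0,0,0],0,15],[[0,0,0],0,15]]'

```text
t: 32.78
eef_pos: [609.0, -351.1, 200.1]
tcp_rot: [0.706, -0.044, 0.046, -0.705]
force: [-0.3, 0.5, -2.9]
grip_width: 22.9
```

Run:
```python
from h import *
ux=np.array([.9933,.1158]);uy=np.array([-.1158,.9933]);C=np.array([564.3,62])
a=C-50*ux+15*uy;print(a, C+50*ux+15*uy)
go(a[0],a[1],150,96.65)
c=snap("wrist","q_w")
```

```text
[512.898   71.1095] [612.228   82.6895]
t 32.78 tcp [ 609.  -351.1  200.1] x [ 0.992 -0.128  0.003] y [ 0.003 -0.002 -1.   ] z [ 0.128  0.992 -0.001] F [-0.3  0.5 -2.9] w 22.9 q [ 0.59  0.76 -0.21  1.4   0.17  0.99  1.79]
yaw 82.6 shift tool [-149.5   49.2  406.5] turn -0.244
```

View pics/q_w.png

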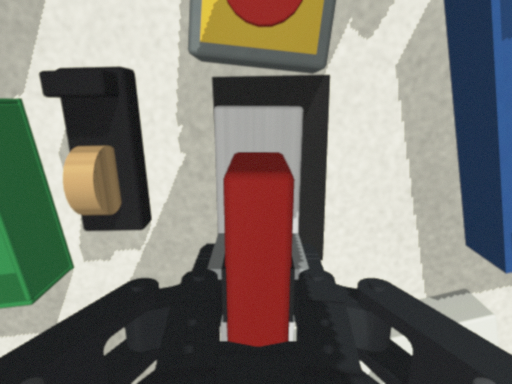

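Emit:
arm_command --targets '[[[-9.3,0,25.4],0,15],[[-9.3,0,25.4],0,15],[[-9.3,0,25.4],0,15],[[-9.3,0,25.4],0,15],[[-9.3,0,25.4],0,15],[[-9.3,0,25.4],0,15],[[-9.3,0,25.4],0,15],[[-9.3,0,25.4],0,15],[[-9.3,0,25.4],0,15],[[-9.3,0,25.4],0,15],[[-9.3,0,25.4],0,15],[[-9.3,0,25.4],0,15],[[-9.3,0,25.4],0,15],[[-9.3,0,25.4],0,15],[[-9.3,0,25.4],0,15],[[-9.3,0,25.4],0,15],[[0,0,0],-0.122,15],[[0,0,0],-0.122,15],[[0,0,0],0,15],[[0,0,0],0,15]]'

```text
t: 34.5
eef_pos: [511.5, 70.8, 196.7]
tcp_rot: [0.706, 0.038, -0.041, -0.706]
force: [-0.0, -0.1, -3.0]
grip_width: 22.9
```

Run:
```python
from h import *
go(512.9,71.1,102,96.65)
c=snap("wrist","r_w",1.5);snap("side","r_s",1.5)
```

```text
t 34.5 tcp [511.5  70.8 196.7] x [ 0.994  0.112 -0.003] y [-0.003 -0.    -1.   ] z [-0.112  0.994  0.   ] F [-0.  -0.1 -3. ] w 22.9 q [-0.01  0.52 -0.27  1.94  0.2   0.71  1.29]
yaw 96.4 shift tool [ 1.8 94.7  0.2] turn -0.004
```

View pics/r_w.png

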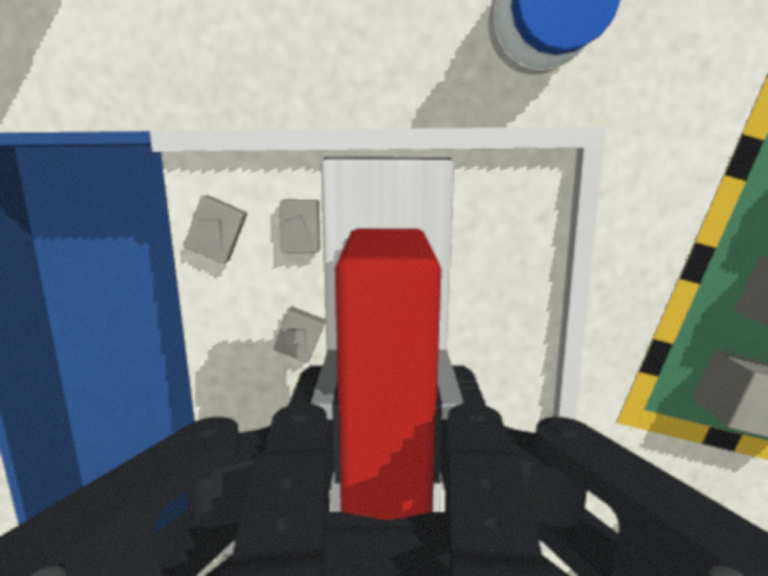

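View pics/r_s.png

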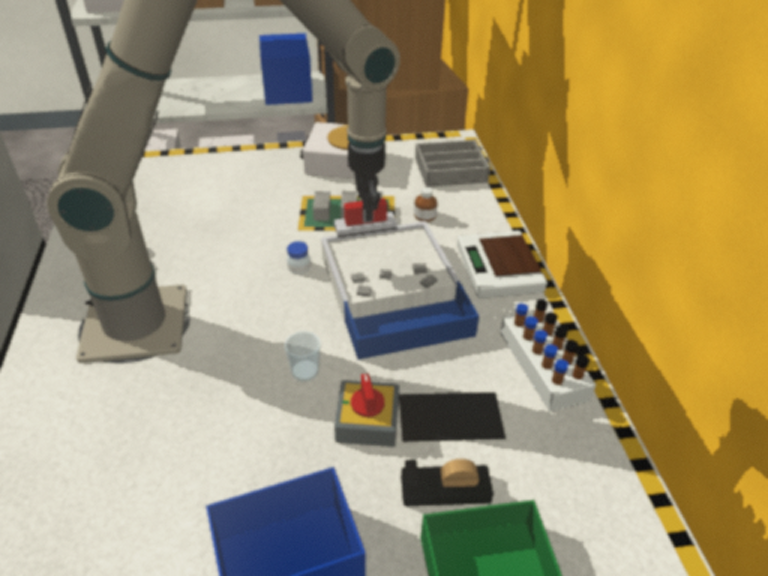

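Run:
```python
from h import *
np.set_printoptions(suppress=True,precision=1)
c=snap("wrist")
ux=np.array([.9933,.1158]);uy=np.array([-.1158,.9933]);C=np.array([564.3,62])
S=lambda P:np.c_[(P-C)@ux,(P-C)@uy]
u=lambda q:np.array(q,float)/1.5
print("rail -x inner",S(cast(c,u([(163,151),(400,150),(583,148)]),60)),"outer",S(cast(c,u([(150,132),(604,128)]),60)))
print("+y rail inner",S(cast(c,u([(583,150),(558,410)]),60)),"plate edge",S(cast(c,u([(163,165),(193,415)]),50)))
print("foot end",S(cast(c,u([(323,159),(453,158)]),196.7-48.6+22)))
print("chips",S(cast(c,u([(214,228),(299,225),(300,333)]),55)))
```

```text
rail -x inner [[-119.2  -99.4]
 [-119.3   21.8]
 [-120.   115.2]] outer [[-128.5 -104.8]
 [-129.7  124.8]]
+y rail inner [[-119.   115.3]
 [  28.9  115.9]] plate edge [[-112.1 -104.7]
 [  37.3 -104.8]]
foot end [[-116.1   -3.9]
 [-116.3   34.7]]
chips [[-78.9 -78.9]
 [-80.4 -32.7]
 [-18.1 -35.2]]
```

Emit:
arm_command --targets '[[[0.6,25,0],-0.004,15],[[0.6,25,0],0,15],[[0.6,22,0],0,15],[[0,12,0],0,15],[[0,6,0],0,15],[[0,3,0],0,15],[[0,2,0],0,15],[[0,1.5,0],0,15],[[0,0,0],0,15],[[0,0,0],0,15]]'

```text
t: 35.48
eef_pos: [515.0, 71.6, 102.3]
tcp_rot: [-0.706, -0.043, 0.042, 0.706]
force: [0.7, 0.1, -3.2]
grip_width: 23.1
```

Emit:
arm_command --targets '[[[0,1.5,0],0,15],[[0,1.5,0],0,15],[[0,1,0],0,15],[[0,0,0],0,15]]'

```text
t: 35.82
eef_pos: [514.7, 71.5, 98.5]
tcp_rot: [0.706, 0.043, -0.042, -0.706]
force: [-1.1, -0.7, 6.6]
grip_width: 23.3
```

Contact at 98.5 as expected (about 10 N press). Ease up slightly and sweep.

Emit:
arm_command --targets '[[[0,-0.5,-4],0,15],[[0,0,-7],0,15],[[0,0,-7],0,15],[[0,0,-7],0,15],[[0,0,-7],0,15],[[0,0,-7],0,15],[[0,0,-7],0,15],[[0,0,-7],0,15],[[0,0,-7],0,15],[[0,0,-7],0,15],[[0,0,0],0,15]]'

```text
t: 36.73
eef_pos: [523.2, 3.4, 98.5]
tcp_rot: [0.706, 0.042, -0.041, -0.706]
force: [0.4, 1.0, 5.4]
grip_width: 23.4
```

Run:
```python
from h import *
st()
c=snap("wrist","s_w")
```

```text
t 36.73 tcp [523.2   3.4  98.5] x [0.993 0.118 0.001] y [ 0.001 -0.    -1.   ] z [-0.118  0.993 -0.   ] F [0.4 1.  5.4] w 23.4 q [ 0.08  0.69 -0.22  1.99  0.3   0.49  1.34]
```

View pics/s_w.png

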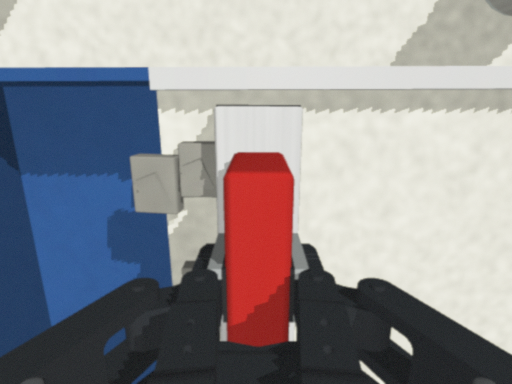

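Emit:
arm_command --targets '[[[0,0,-7],0,15],[[0,0,-7],0,15],[[0,0,-7],0,15],[[0,0,-7],0,15],[[0,0,-7],0,15],[[0,0,-7],0,15],[[0,0,-7],0,15],[[0,0,-7],0,15],[[0,0,-6],0,15],[[0,0,0],0,15]]'

```text
t: 37.62
eef_pos: [530.3, -58.1, 98.5]
tcp_rot: [0.706, 0.042, -0.041, -0.706]
force: [0.1, 2.1, 6.2]
grip_width: 22.8
```

Run:
```python
from h import *
st()
c=snap("wrist","t_w");c=snap("scene","t_s",1.5)
```

```text
t 37.62 tcp [530.3 -58.1  98.5] x [0.993 0.118 0.001] y [ 0.001 -0.    -1.   ] z [-0.118  0.993 -0.   ] F [0.1 2.1 6.2] w 22.8 q [ 0.21  0.7  -0.24  1.97  0.31  0.51  1.45]
```

View pics/t_w.png

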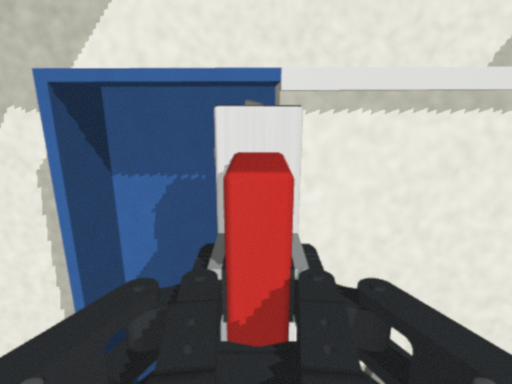

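View pics/t_s.png

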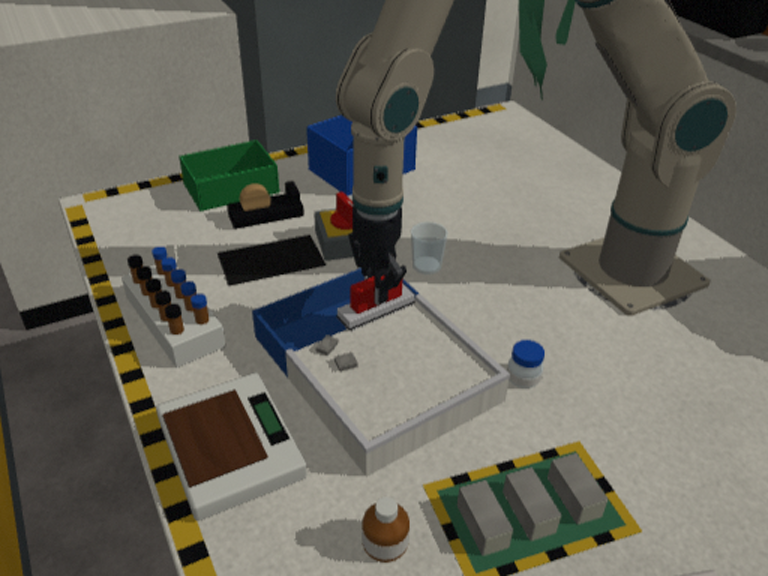

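Emit:
arm_command --targets '[[[0,-10,0],0,15],[[0,-25,0],0,15],[[0,-25,0],0,15],[[0,0,14],0,15],[[10,0,20],0,15],[[15,0,25],0,15],[[15,0,25],0,15],[[15,0,25],0,15],[[15,0,20],0,15],[[15,0,0],0,15],[[15,0,0],0,15],[[0,0,0],0,15],[[0,0,0],0,15]]'

```text
t: 38.8
eef_pos: [613.2, 81.4, 157.3]
tcp_rot: [0.707, 0.041, -0.043, -0.705]
force: [-0.2, -0.2, -2.6]
grip_width: 23.0
```

Run:
```python
from h import *
o,r=st()
C=np.array([563.7,67]);ux=np.array([.9933,.1158]);uy=np.array([-.1158,.9933]);d=o["eef_pos"][:2]-C;print(d@ux,d@uy)
c=snap("wrist","u_w",1.5)
c=snap("scene");cv2.imwrite("pics/u_s.png",cv2.resize(c["pixels"][160:320,150:350],None,fx=4,fy=3.75))
```

```text
t 38.8 tcp [613.2  81.4 157.3] x [ 0.993  0.118 -0.003] y [-0.002 -0.002 -1.   ] z [-0.118  0.993 -0.002] F [-0.2 -0.2 -2.6] w 23.0 q [-0.02  0.7  -0.27  1.69  0.25  0.78  1.29]
50.79424760775955 8.588890302408092
```

View pics/u_w.png

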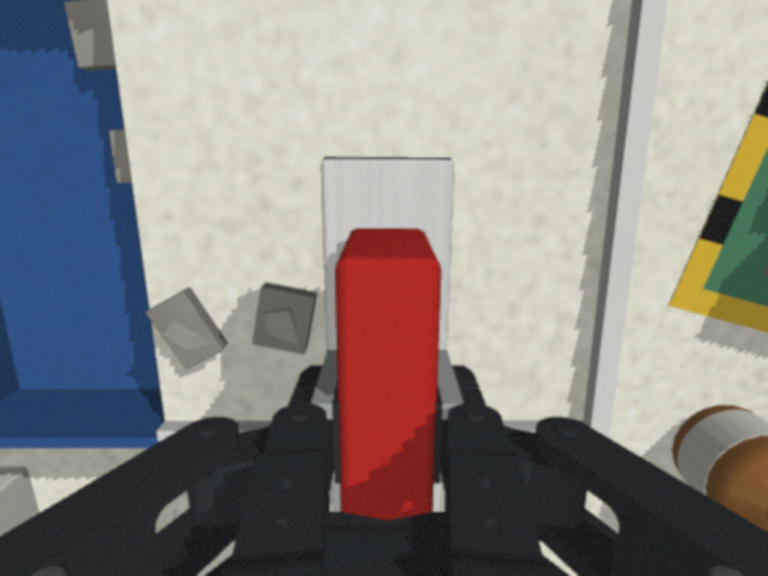

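View pics/u_s.png

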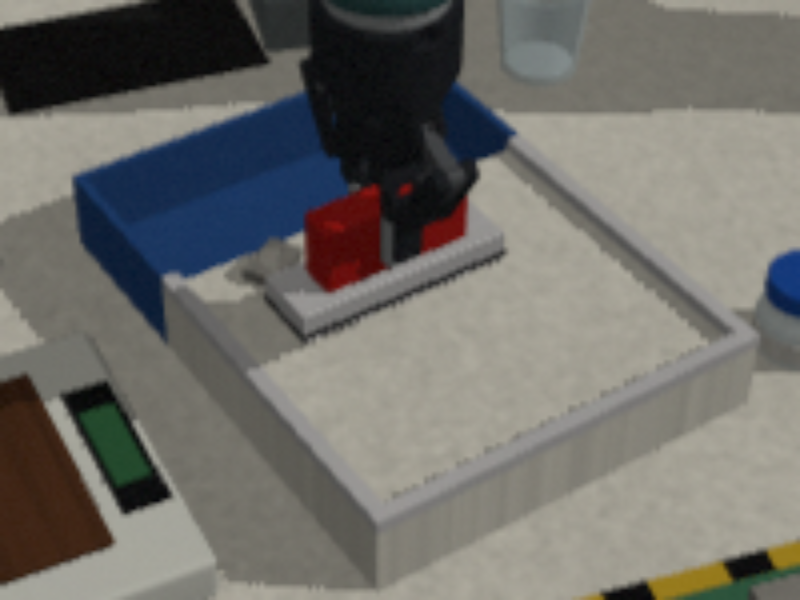

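Emit:
arm_command --targets '[[[-0.5,18,0],0,15],[[-0.5,18,0],0,15],[[0,10,0],0,15],[[0,5,0],0,15],[[0,3,0],0,15],[[0,2,0],0,15],[[0,1,0],0,15],[[0,0,0],0,15],[[0,0,0],0,15]]'

```text
t: 39.65
eef_pos: [613.2, 83.4, 101.7]
tcp_rot: [-0.706, -0.043, 0.042, 0.706]
force: [0.8, 0.3, -2.6]
grip_width: 23.5
```

Emit:
arm_command --targets '[[[0,1.5,0],0,15],[[0,1.5,0],0,15],[[0,0.7,0],0,15],[[0,0,0],0,15]]'

```text
t: 39.98
eef_pos: [613.1, 83.4, 98.6]
tcp_rot: [0.706, 0.043, -0.042, -0.706]
force: [-2.2, -0.8, 3.9]
grip_width: 23.4
```

Emit:
arm_command --targets '[[[0,0,-4],0,15],[[0,0,-7],0,15],[[0,0,-7],0,15],[[0,0,-7],0,15],[[0,0,-7],0,15],[[0,0,-7],0,15],[[0,0,-7],0,15],[[0,0,-7],0,15],[[0,0,-7],0,15],[[0,0,-7],0,15],[[0,0,0],0,15]]'

```text
t: 40.9
eef_pos: [622.2, 16.0, 98.5]
tcp_rot: [-0.706, -0.043, 0.041, 0.706]
force: [0.2, 1.3, 6.9]
grip_width: 22.6
```

Run:
```python
from h import *
st()
c=snap("wrist","v_w")
```

```text
t 40.9 tcp [622.2  16.   98.5] x [0.993 0.118 0.003] y [ 0.003  0.001 -1.   ] z [-0.118  0.993  0.001] F [0.2 1.3 6.9] w 22.6 q [ 0.08  0.79 -0.25  1.72  0.29  0.67  1.36]
```

View pics/v_w.png

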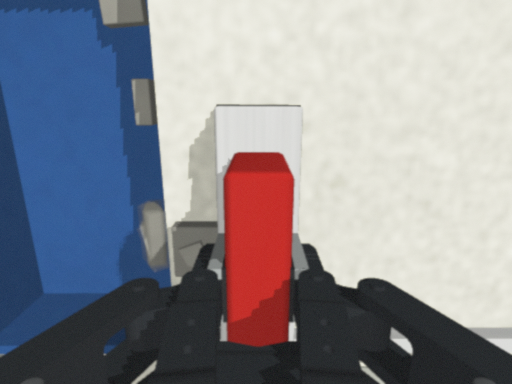

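Emit:
arm_command --targets '[[[0,0,-7],0,15],[[0,0,-7],0,15],[[0,0,-7],0,15],[[0,0,-7],0,15],[[0,0,-7],0,15],[[0,0,-7],0,15],[[0,0,-7],0,15],[[0,0,-7],0,15],[[0,0,-7],0,15],[[0,0,0],0,15],[[0,0,0],0,15],[[0,-10,0],0,15],[[0,-25,0],0,15],[[0,-35,0],0,15],[[0,-35,0],0,15],[[0,0,20],0,15],[[0,0,30],0,15],[[-10,0,30],0,15],[[-20,0,0],0,15],[[0,0,0],0,15]]'

```text
t: 42.62
eef_pos: [584.1, 31.0, 202.0]
tcp_rot: [0.706, 0.041, -0.046, -0.705]
force: [-1.6, -1.6, -3.7]
grip_width: 22.9
```

Run:
```python
from h import *
st()
c=snap("wrist","w_w",1.5)
c=snap("scene");cv2.imwrite("pics/w_s.png",cv2.resize(c["pixels"][160:320,150:350],None,fx=4,fy=3.75))
c=snap("side");cv2.imwrite("pics/w_d.png",cv2.resize(c["pixels"][140:300,190:350],None,fx=4,fy=3.75))
```

```text
t 42.62 tcp [584.1  31.  202. ] x [ 0.992  0.123 -0.007] y [-0.007 -0.001 -1.   ] z [-0.123  0.992 -0.001] F [-1.6 -1.6 -3.7] w 22.9 q [ 0.1   0.61 -0.31  1.74  0.24  0.83  1.37]
```

View pics/w_w.png

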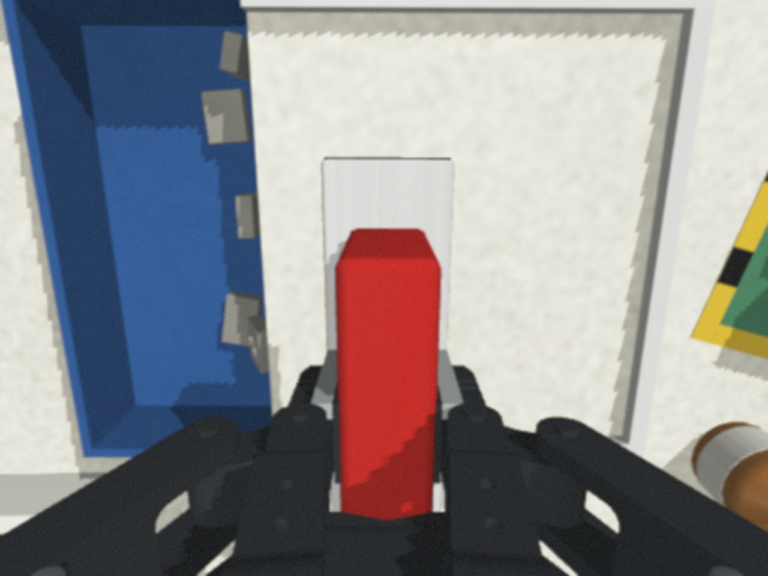

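View pics/w_s.png

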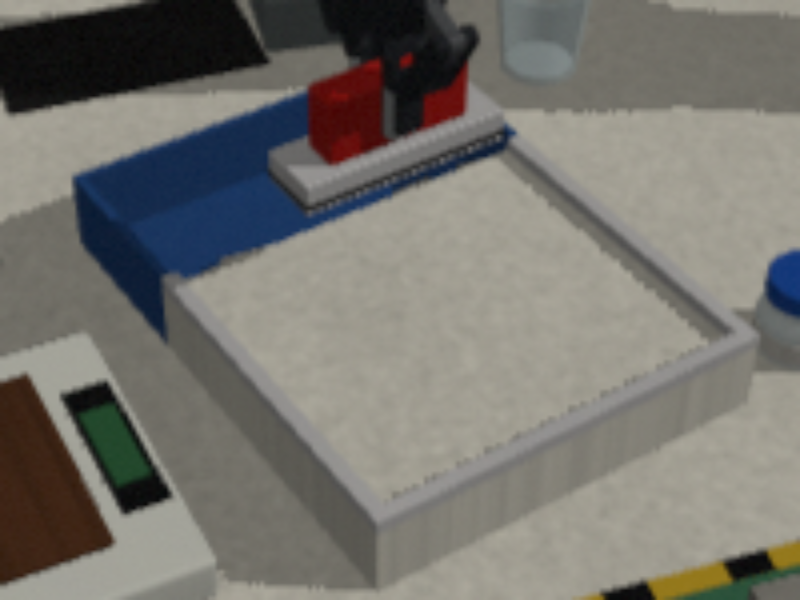

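View pics/w_d.png

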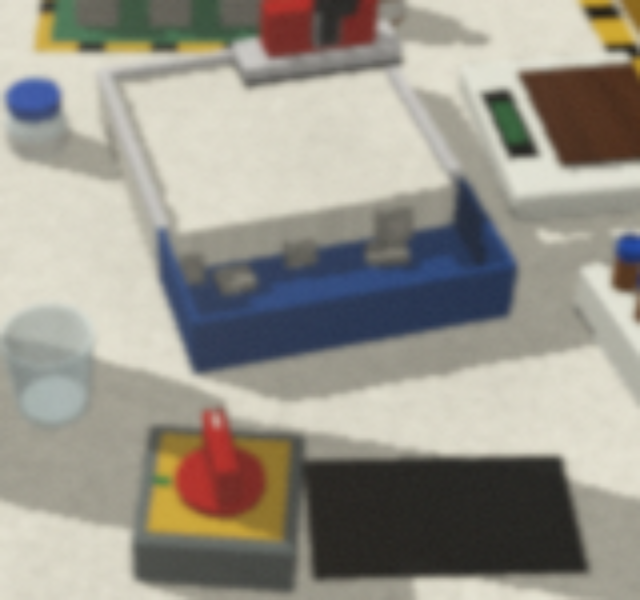

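Run:
```python
from h import *
c=snap("side")
C=np.array([563.7,67]);ux=np.array([.9933,.1158]);uy=np.array([-.1158,.9933])
for ys in(-112,-118):
  for xs in (50,70,80):
    print(ys,xs,[(z,((proj(c,[*(C+xs*ux+ys*uy),z])[0]-[190,140])*[4,3.75]).round()) for z in (5,15,30,40,50)])
cv2.imwrite("pics/x_d.png",cv2.resize(c["pixels"][175:245,225:325],None,fx=8,fy=8,interpolation=cv2.INTER_CUBIC))
go(609.2,-351,200,82.5)
```

```text
-112 50 [(5, array([370., 238.])), (15, array([371., 230.])), (30, array([372., 217.])), (40, array([372., 209.])), (50, array([373., 200.]))]
-112 70 [(5, array([393., 234.])), (15, array([393., 226.])), (30, array([395., 213.])), (40, array([396., 205.])), (50, array([396., 196.]))]
-112 80 [(5, array([404., 232.])), (15, array([405., 224.])), (30, array([406., 211.])), (40, array([407., 203.])), (50, array([408., 194.]))]
-118 50 [(5, array([372., 242.])), (15, array([373., 234.])), (30, array([374., 222.])), (40, array([375., 213.])), (50, array([375., 205.]))]
-118 70 [(5, array([395., 239.])), (15, array([396., 230.])), (30, array([397., 218.])), (40, array([398., 209.])), (50, array([399., 201.]))]
-118 80 [(5, array([406., 237.])), (15, array([407., 228.])), (30, array([409., 216.])), (40, array([409., 207.])), (50, array([410., 199.]))]
t 42.82 tcp [589.6  28.5 202.5] x [0.993 0.118 0.001] y [ 0.001 -0.001 -1.   ] z [-0.118  0.993 -0.001] F [ 0.8 -0.4 -2.1] w 23.1 q [ 0.1   0.61 -0.31  1.73  0.24  0.83  1.37]
yaw 96.8 shift tool [ -25.2    2.9 -379.2] turn 0.249
```

View pics/x_d.png

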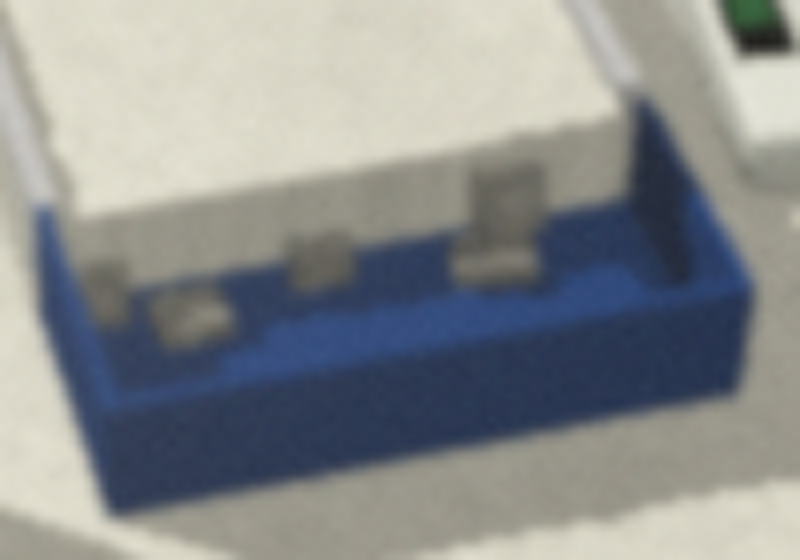

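Emit:
arm_command --targets '[[[-1.3,0,-24.7],0,15],[[-1.3,0,-24.7],0,15],[[-1.3,0,-24.7],0,15],[[-1.3,0,-24.7],0,15],[[-1.3,0,-24.7],0,15],[[-1.3,0,-24.7],0,15],[[-1.3,0,-24.7],0,15],[[-1.3,0,-24.7],0,15],[[-1.3,0,-24.7],0,15],[[-1.3,0,-24.7],0,15],[[-1.3,0,-24.7],0,15],[[-1.3,0,-24.7],0,15],[[-1.3,0,-24.7],0,15],[[-1.3,0,-24.7],0,15],[[-1.3,0,-24.7],0,15],[[0,0,0],0.116,15],[[0,0,0],0.116,15],[[0,0,0],0,15],[[0,0,0],0,15]]'

```text
t: 44.4
eef_pos: [613.8, -340.8, 202.0]
tcp_rot: [0.706, -0.039, 0.039, -0.706]
force: [0.1, -0.1, -3.2]
grip_width: 23.5
```

Run:
```python
from h import *
go(614,-342,56,83.5)
c=snap("wrist","y_w")
```

```text
t 44.4 tcp [ 613.8 -340.8  202. ] x [ 0.994 -0.11  -0.   ] y [-0. -0. -1.] z [ 0.11   0.994 -0.   ] F [ 0.1 -0.1 -3.2] w 23.5 q [ 0.6   0.76 -0.26  1.4   0.21  1.01  1.76]
yaw 83.7 shift tool [  0.4 146.   -1.2] turn 0.003
```

View pics/y_w.png

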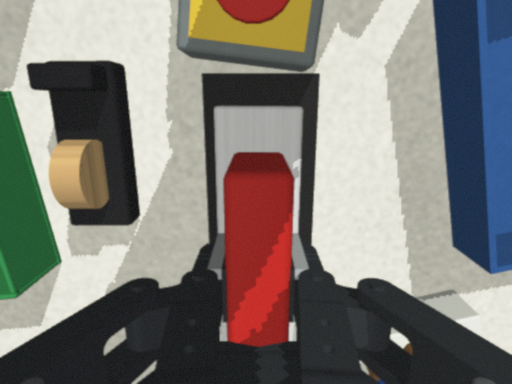

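Emit:
arm_command --targets '[[[0,26,-0.3],0,15],[[0,26,-0.3],0,15],[[0,26,-0.3],0,15],[[0,26,0],0,15],[[0,20,0],0,15],[[0,12,0],0,15],[[0,6,0],0,15],[[0,3,0],0,15],[[0,1,0],0,15],[[0,0,0],0,15],[[0,0,0],0,15]]'

```text
t: 45.37
eef_pos: [614.7, -341.4, 57.9]
tcp_rot: [0.706, -0.039, 0.04, -0.706]
force: [-0.2, -0.2, -3.1]
grip_width: 23.1
```

Emit:
arm_command --targets '[[[0,2,0],0,15],[[0,2,0],0,15],[[0,1.5,0],0,15],[[0,1,0],0,15],[[0,0,0],0,15]]'

```text
t: 45.78
eef_pos: [613.9, -341.2, 51.6]
tcp_rot: [0.706, -0.04, 0.04, -0.706]
force: [-3.4, 0.9, 6.9]
grip_width: 23.2
```

Emit:
arm_command --targets '[[[0,0,0],0,60],[[0,0,0],0,60],[[0,0,0],0,60],[[0,0,0],0,60],[[0,-6,0],0,60],[[0,-15,0],0,60],[[0,-30,0],0,60],[[0,-35,0],0,60],[[0,-35,0],0,60],[[0,-35,0],0,60],[[0,0,0],0,60]]' --newtons 60

```text
t: 46.7
eef_pos: [618.3, -342.8, 216.1]
tcp_rot: [0.708, -0.035, 0.045, -0.704]
force: [1.2, -0.3, 0.6]
grip_width: 59.6
```

Emit:
arm_command --targets '[[[-19.4,0,-0.4],0,50],[[-19.4,0,-0.4],0,50],[[-19.4,0,-0.4],0,50],[[-19.4,0,-0.4],0,50],[[-19.4,0,-0.4],0,50],[[-19.4,0,-0.4],0,50],[[-19.4,0,-0.4],0,50],[[-19.4,0,-0.4],0,50],[[0,0,0],0.117,50],[[0,0,0],0.117,50],[[0,0,0],0.117,50],[[0,0,0],0.117,50],[[0,0,0],0.117,50],[[0,0,0],0.117,50],[[0,0,0],0.117,50],[[0,0,0],0.117,50],[[0,0,0],0.117,50],[[0,0,0],0.117,50],[[0,0,0],0.117,50],[[0,0,0],0.117,50]]'

```text
t: 48.37
eef_pos: [459.7, -326.7, 207.1]
tcp_rot: [-0.512, 0.487, -0.488, 0.513]
force: [-0.2, 0.4, -0.4]
grip_width: 50.1
```

Run:
```python
from h import *
go(459.2,-327.2,85,3.1)
c=snap("wrist","za_w",1.2);c=snap("scene","za_s",1.5)
```

```text
t 48.37 tcp [ 459.7 -326.7  207.1] x [ 0.049 -0.999  0.   ] y [ 0.002 -0.    -1.   ] z [0.999 0.049 0.002] F [-0.2  0.4 -0.4] w 50.1 q [ 0.48  0.56  0.13  1.81 -0.1   0.77  0.71]
yaw 2.8 shift tool [  0.4 122.1  -0.8] turn -0.005
```

View pics/za_w.png

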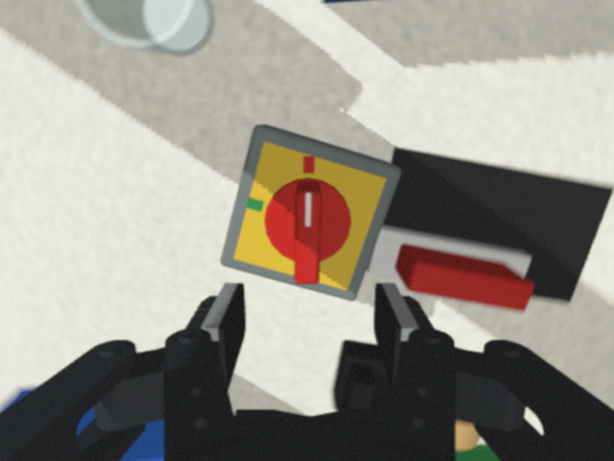

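View pics/za_s.png

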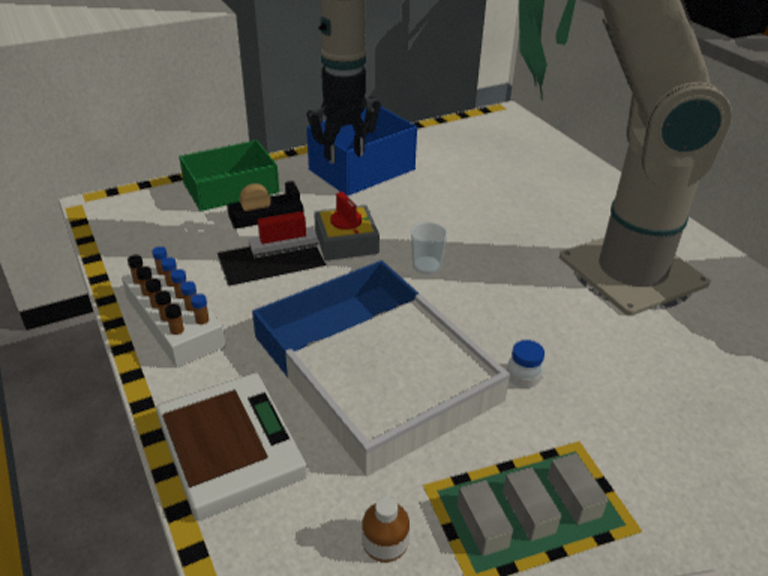

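Emit:
arm_command --targets '[[[-8,-15,20],0,60],[[-8,-15,20],0,60],[[-8,-15,20],0,60],[[-8,-15,20],0,60],[[-8,-15,20],0,60],[[-8,0,20],0,60],[[0,0,0],0,60],[[0,0,0],0,60]]'

```text
t: 49.13
eef_pos: [577.3, -271.1, 281.3]
tcp_rot: [-0.514, 0.485, -0.485, 0.515]
force: [-0.5, 0.1, 0.5]
grip_width: 60.2
```

Run:
```python
from h import *
st()
c=snap("wrist","zb_w",1.5)
```

```text
t 49.13 tcp [ 577.3 -271.1  281.3] x [ 0.06  -0.998 -0.   ] y [ 0.001  0.    -1.   ] z [0.998 0.06  0.001] F [-0.5  0.1  0.5] w 60.2 q [ 0.31  0.58  0.14  1.52 -0.09  1.05  0.53]
```

View pics/zb_w.png

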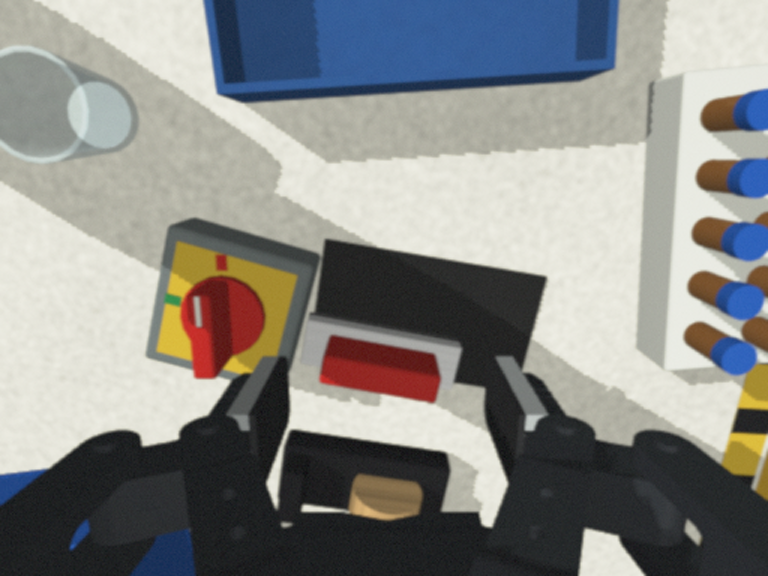

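Run:
```python
from h import *
np.set_printoptions(suppress=True,precision=1)
c=snap("wrist");p=c["pixels"]
cv2.imwrite("pics/zc.png",cv2.resize(p[195:285,185:325],None,fx=5.5,fy=5.5,interpolation=cv2.INTER_CUBIC))
```

```text
(no output)
```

View pics/zc.png

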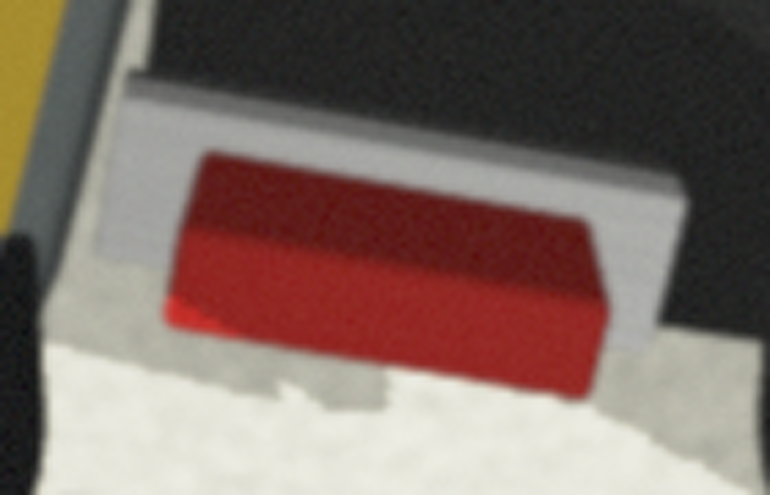

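Run:
```python
from h import *
np.set_printoptions(suppress=True,precision=1)
c=snap("wrist")
for n,q,z in (("foot",[(128,97),(688,202),(655,352),(98,255)],25),("handle",[(183,230),(607,305),(586,399),(166,325)],71)):
    A=cast(c,np.array(q)/5.5+[185,195],z);e=np.roll(A,-1,0)-A;print(n,A,A.mean(0),np.degrees(np.arctan2(e[:,1],e[:,0])),np.linalg.norm(e,axis=1))
s=snap("side");cv2.imwrite("pics/zd.png",cv2.resize(s["pixels"][240:345,210:350],None,fx=5.5,fy=5.5,interpolation=cv2.INTER_CUBIC))
```

```text
foot [[ 519.6 -338.5]
 [ 646.4 -356.4]
 [ 642.5 -394. ]
 [ 513.3 -376.9]] [ 580.4 -366.4] [ -8.  -96.  172.5  80.8] [128.1  37.8 130.2  39. ]
handle [[ 537.4 -349.7]
 [ 623.4 -361.2]
 [ 620.9 -382.4]
 [ 534.5 -370.6]] [ 579. -366.] [ -7.6 -96.6 172.3  82. ] [86.7 21.4 87.2 21.2]
```

View pics/zd.png

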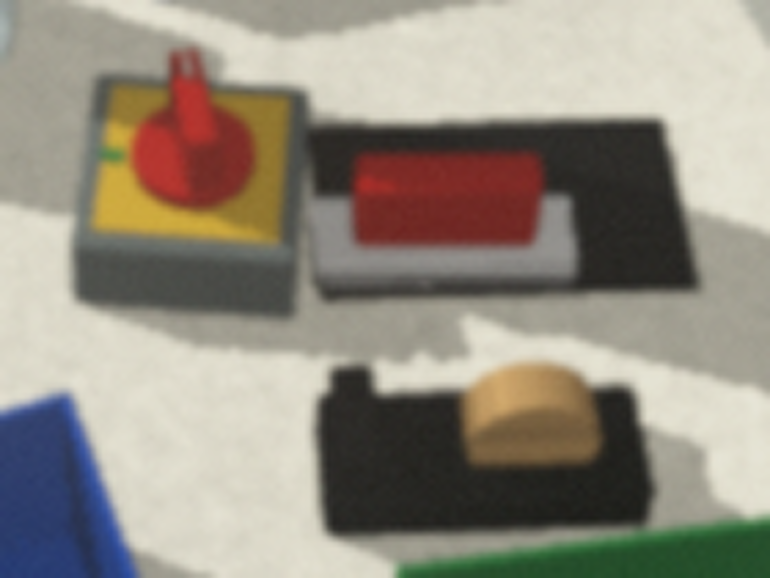

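Emit:
arm_command --targets '[[[0,9,0],-0.125,60],[[0,9,0],-0.125,60],[[0,9,0],-0.125,60],[[0,9,0],-0.125,60],[[0,9,0],-0.125,60],[[0,9,0],-0.125,60],[[0,9,0],-0.125,60],[[0,9,0],-0.125,60],[[0,9,0],-0.125,60],[[0,9,0],-0.125,60],[[0,0,0],-0.125,60],[[0,0,0],0,60],[[0,0,0],0,60]]'

```text
t: 50.42
eef_pos: [575.7, -273.2, 190.9]
tcp_rot: [-0.705, 0.052, -0.051, 0.705]
force: [-0.8, 0.4, -0.4]
grip_width: 60.3
```

Run:
```python
from h import *
go(580,-366.3,122,82.2)
```

```text
t 50.42 tcp [ 575.7 -273.2  190.9] x [ 0.989 -0.145 -0.   ] y [-0.  0. -1.] z [0.145 0.989 0.   ] F [-0.8  0.4 -0.4] w 60.3 q [ 0.54  0.68 -0.23  1.61  0.19  0.87  1.66]
yaw 81.7 shift tool [ 17.7  68.9 -91.5] turn -0.009
```

Emit:
arm_command --targets '[[[3.5,0,-18.3],-0.009,60],[[3.5,0,-18.3],0,60],[[3.5,0,-18.3],0,60],[[3.5,15,-18.3],0,60],[[3.7,25,-18.3],0,60],[[0,29,0],0,60],[[0,0,0],0,60],[[0,0,0],0,60]]' --newtons 90

```text
t: 51.08
eef_pos: [580.6, -364.6, 120.8]
tcp_rot: [-0.705, 0.049, -0.046, 0.706]
force: [1.0, -0.9, 0.7]
grip_width: 60.2
```

Run:
```python
from h import *
go(580,-366.3,50,82.2)
snap("wrist","ze_w")
```

```text
t 51.08 tcp [ 580.6 -364.6  120.8] x [ 0.991 -0.134 -0.003] y [-0.003  0.002 -1.   ] z [0.134 0.991 0.002] F [ 1.  -0.9  0.7] w 60.2 q [ 0.64  0.83 -0.22  1.51  0.22  0.83  1.78]
yaw 82.3 shift tool [-0.1 70.8 -1.9] turn 0.002
```

View pics/ze_w.png

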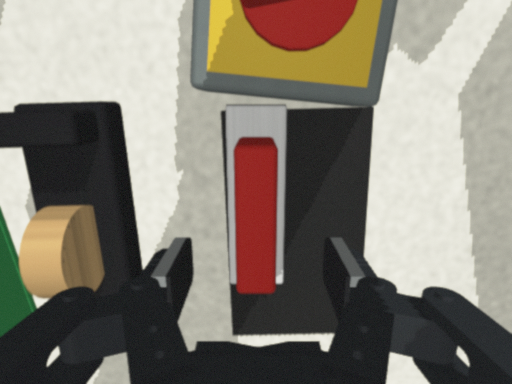

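Emit:
arm_command --targets '[[[0,22,-0.7],0,60],[[0,22,-0.6],0,60],[[0,16,0],0,60],[[0,9,0],0,60],[[0,0,0],0,60],[[0,0,0],0,60],[[0,0,0],0,15],[[0,0,0],0,15],[[0,0,0],0,15],[[0,0,0],0,15],[[0,0,0],0,15],[[0,0,0],0,15],[[0,0,0],0,15]]'

```text
t: 52.22
eef_pos: [582.4, -366.9, 54.4]
tcp_rot: [0.706, -0.046, 0.047, -0.705]
force: [-1.3, 1.7, 5.8]
grip_width: 22.8
```

Emit:
arm_command --targets '[[[0,-5,0],0,15],[[0,-10,0],0,15],[[0,-12,0],0,15],[[0,0,0],0,15],[[0,0,0],0,15]]'

```text
t: 52.63
eef_pos: [582.3, -367.1, 81.2]
tcp_rot: [0.706, -0.046, 0.048, -0.705]
force: [-0.3, 0.3, -3.2]
grip_width: 23.3
```

Run:
```python
from h import *
go(616.5,-339,57,83.7)
snap("wrist","zf_w")
```

```text
t 52.63 tcp [ 582.3 -367.1   81.2] x [ 0.991 -0.132  0.002] y [ 0.002 -0.001 -1.   ] z [ 0.132  0.991 -0.001] F [-0.3  0.3 -3.2] w 23.3 q [ 0.64  0.88 -0.21  1.52  0.24  0.76  1.77]
yaw 82.4 shift tool [30.2 24.2 32.4] turn -0.022
```

View pics/zf_w.png

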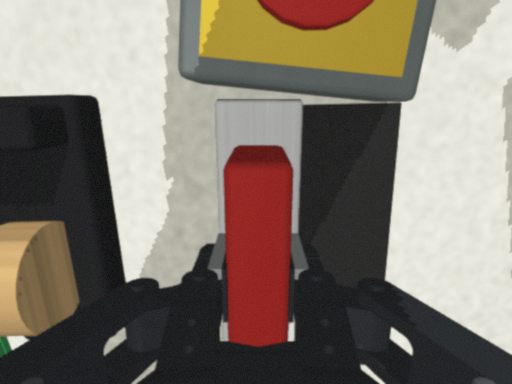

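Emit:
arm_command --targets '[[[7.5,0,8.1],-0.022,15],[[7.5,0,8.1],0,15],[[7.5,0,8.1],0,15],[[7.7,0,8.1],0,15],[[0,10,0],0,15],[[0,8,0],0,15],[[0,4,0],0,15],[[0,0,0],0,15],[[0,0,0],0,15]]'

```text
t: 53.43
eef_pos: [614.1, -338.6, 57.0]
tcp_rot: [0.706, -0.04, 0.039, -0.706]
force: [0.6, -0.2, -2.4]
grip_width: 23.2
```

Emit:
arm_command --targets '[[[0,1.5,0],0,15],[[0,1.2,0],0,15],[[0,0.5,0],0,15],[[0,0,0],0,15]]'

```text
t: 53.77
eef_pos: [615.2, -338.1, 54.8]
tcp_rot: [0.706, -0.039, 0.039, -0.706]
force: [0.8, 0.4, -2.6]
grip_width: 23.3
```

Emit:
arm_command --targets '[[[0,0.8,0],0,15],[[0,0.8,0],0,15],[[0,0,0],0,15],[[0,0,0],0,15]]'

```text
t: 54.1
eef_pos: [615.4, -338.0, 54.4]
tcp_rot: [0.706, -0.039, 0.039, -0.706]
force: [-2.5, 0.8, 6.4]
grip_width: 23.3
```

Emit:
arm_command --targets '[[[0,0,0],0,60],[[0,0,0],0,60],[[0,0,0],0,60],[[0,0,0],0,60],[[0,-6,0],0,60],[[0,-15,0],0,60],[[0,-30,0],0,60],[[0,-35,0],0,60],[[0,-35,0],0,60],[[0,-35,0],0,60],[[0,0,0],0,60]]' --newtons 60

```text
t: 55.02
eef_pos: [619.8, -339.8, 219.4]
tcp_rot: [0.708, -0.034, 0.044, -0.704]
force: [1.9, -0.8, 1.6]
grip_width: 60.4
```

Emit:
arm_command --targets '[[[-19.6,0,-0.8],0,50],[[-19.6,0,-0.8],0,50],[[-19.6,0,-0.8],0,50],[[-19.6,0,-0.8],0,50],[[-19.6,0,-0.8],0,50],[[-19.6,0,-0.8],0,50],[[-19.6,0,-0.8],0,50],[[-19.6,0,-0.8],0,50],[[0,0,0],0.117,50],[[0,0,0],0.117,50],[[0,0,0],0.117,50],[[0,0,0],0.117,50],[[0,0,0],0.117,50],[[0,0,0],0.117,50],[[0,0,0],0.117,50],[[0,0,0],0.117,50],[[0,0,0],0.117,50],[[0,0,0],0.117,50],[[0,0,0],0.117,50],[[0,0,0],0.117,50]]'

```text
t: 56.68
eef_pos: [459.3, -327.0, 210.3]
tcp_rot: [-0.512, 0.486, -0.488, 0.513]
force: [0.6, 0.5, 0.2]
grip_width: 49.8
```

Run:
```python
from h import *
go(459.2,-327.2,85,3.1)
c=snap("wrist","zg_w",1.2);c=snap("scene","zg_s",1.5)
```

```text
t 56.68 tcp [ 459.3 -327.   210.3] x [ 0.051 -0.999  0.001] y [ 0.002 -0.    -1.   ] z [0.999 0.051 0.002] F [0.6 0.5 0.2] w 49.8 q [ 0.48  0.56  0.14  1.81 -0.11  0.78  0.72]
yaw 2.9 shift tool [ 1.000e-01  1.253e+02 -3.000e-01] turn -0.003
```

View pics/zg_w.png

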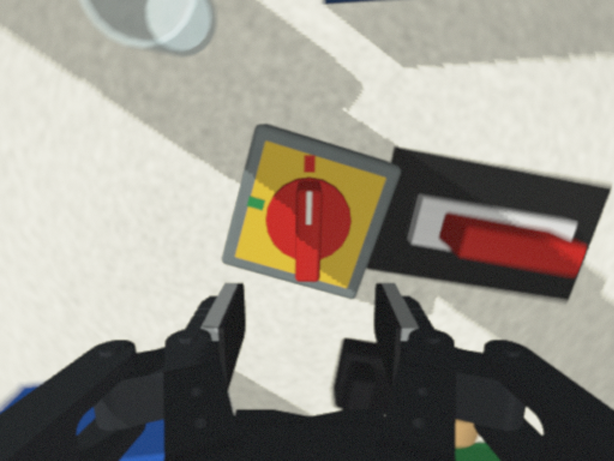

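View pics/zg_s.png

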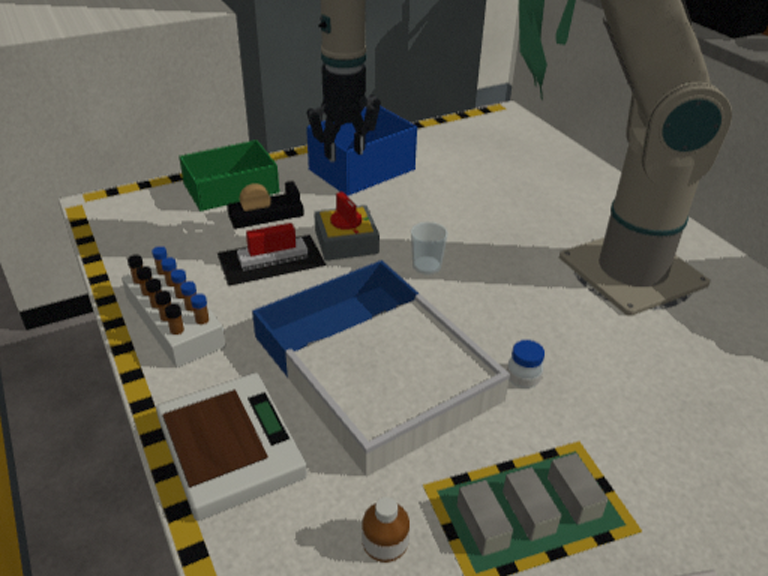

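Emit:
arm_command --targets '[[[0,25,0],0,50],[[0,25,0],0,50],[[0,25,0],0,50],[[0,22,0],0,50],[[0,16,0],0,50],[[0,10,0],0,50],[[0,0,0],0,50],[[0,0,0],0,50]]' --newtons 60

```text
t: 57.45
eef_pos: [459.0, -327.2, 86.5]
tcp_rot: [-0.514, 0.485, -0.485, 0.514]
force: [0.0, 0.3, -0.6]
grip_width: 49.9
```

Run:
```python
from h import *
go(459.2,-327.2,85,3.1)
c=snap("wrist","zh_w")
```

```text
t 57.45 tcp [ 459.  -327.2   86.5] x [ 0.058 -0.998 -0.   ] y [ 0.  0. -1.] z [0.998 0.058 0.   ] F [ 0.   0.3 -0.6] w 49.9 q [ 0.51  0.74  0.1   1.89 -0.14  0.51  0.76]
yaw 3.3 shift tool [0.  1.5 0.2] turn 0.004
```

View pics/zh_w.png

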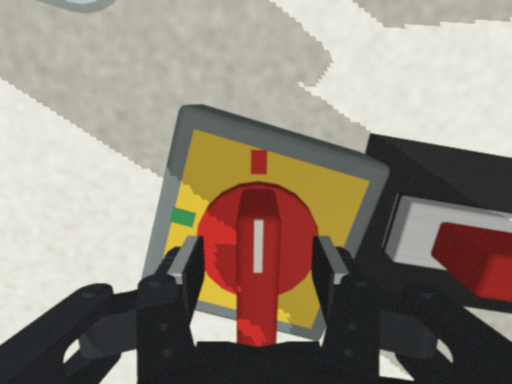

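Emit:
arm_command --targets '[[[0,0,0],0,10],[[0,0,0],0,10],[[0,0,0],0,10],[[0,0,0],0,10],[[0,0,0],0,10],[[0,0,0],0,10],[[0,0,0],0,10]]'

```text
t: 58.08
eef_pos: [458.7, -327.4, 87.3]
tcp_rot: [0.514, -0.485, 0.486, -0.514]
force: [-1.3, 0.0, 6.1]
grip_width: 15.5
```

Emit:
arm_command --targets '[[[0,0,0],-0.1,10],[[0,0,0],-0.1,10],[[0,0,0],-0.1,10],[[0,0,0],-0.1,10],[[0,0,0],-0.1,10],[[0,0,0],-0.1,10],[[0,0,0],-0.1,10],[[0,0,0],-0.1,10],[[0,0,0],-0.1,10],[[0,0,0],-0.1,10],[[0,0,0],-0.1,10],[[0,0,0],-0.1,10],[[0,0,0],-0.1,10],[[0,0,0],0,10],[[0,0,0],0,10]]'

```text
t: 59.33
eef_pos: [458.9, -327.2, 87.3]
tcp_rot: [0.703, -0.076, 0.077, -0.703]
force: [-0.8, 1.5, 5.0]
grip_width: 15.8
```

Run:
```python
from h import *
o,r=st();print(np.degrees(np.arctan2(r[1,2],r[0,2])))
c=snap("wrist","zi_w")
```

```text
t 59.33 tcp [ 458.9 -327.2   87.3] x [ 0.977 -0.214  0.001] y [ 0.001 -0.    -1.   ] z [ 0.214  0.977 -0.   ] F [-0.8  1.5  5. ] w 15.8 q [ 0.72  0.74 -0.24  1.89  0.32  0.55  1.63]
77.62083462019687
```

View pics/zi_w.png

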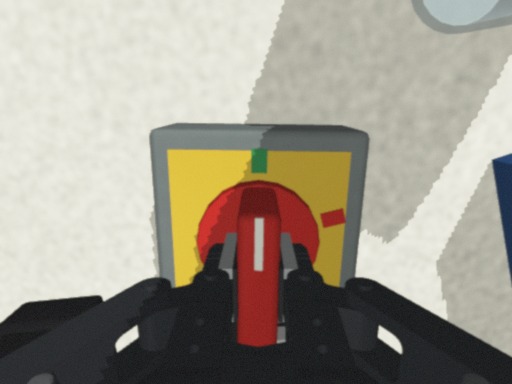

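The pointer sits at the green mark. I'll release, rise and take a last look from clear of everything.

Emit:
arm_command --targets '[[[0,0,0],0,50],[[0,0,0],0,50],[[0,0,0],0,50],[[0,0,0],0,50],[[0,-8,0],0,50],[[0,-20,0],0,50],[[0,-30,0],0,50],[[0,-30,0],0,50],[[0,-35,0],0,50],[[0,-35,0],0,50],[[0,-35,0],0,60],[[0,0,0],0,60],[[0,0,0],0,60],[[0,0,0],0,60]]'

```text
t: 60.55
eef_pos: [458.2, -326.9, 279.1]
tcp_rot: [0.703, -0.076, 0.075, -0.703]
force: [-0.2, -0.3, -1.7]
grip_width: 59.7
```

Run:
```python
from h import *
st()
c=snap("wrist","zj_w",1.2);c=snap("scene","zj_s",1.5);c=snap("side","zj_d",1.5)
```

```text
t 60.55 tcp [ 458.2 -326.9  279.1] x [ 0.977 -0.213 -0.001] y [-0.001  0.    -1.   ] z [ 0.213  0.977 -0.   ] F [-0.2 -0.3 -1.7] w 59.7 q [ 0.8   0.49 -0.35  1.72  0.19  0.97  1.74]
```

View pics/zj_w.png

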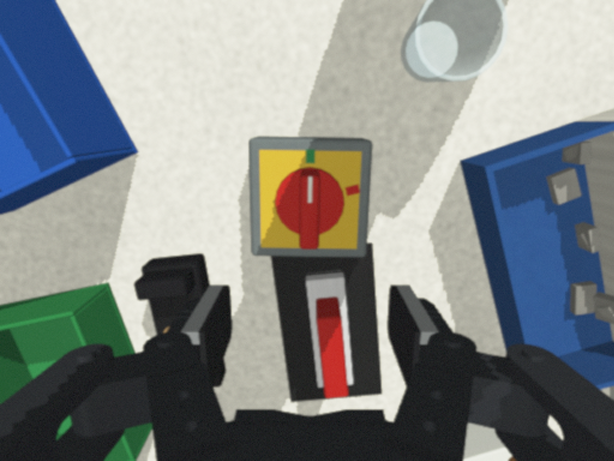

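View pics/zj_s.png

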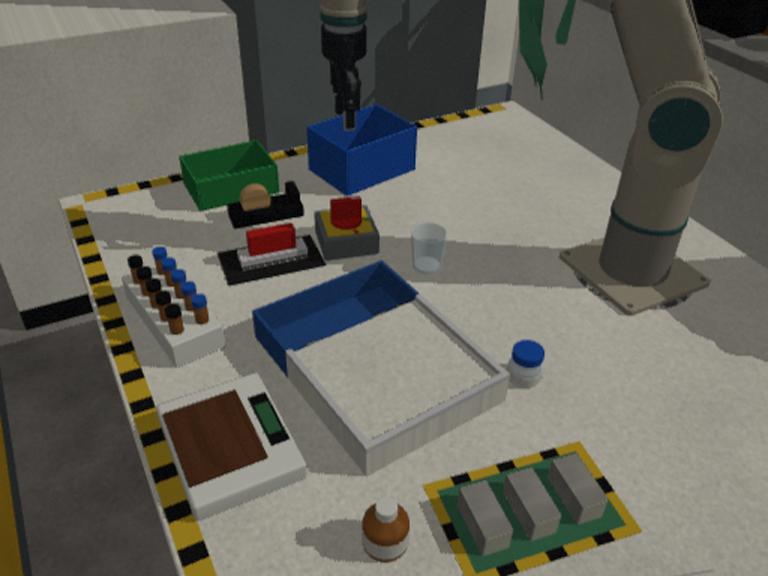

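View pics/zj_d.png

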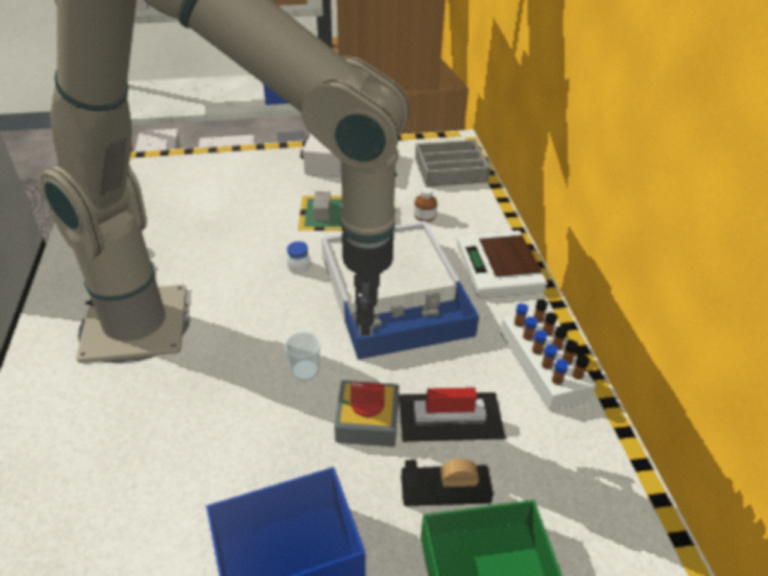

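Run:
```python
from workcell import ctrl
print(ctrl.finish_job())
```

```text
the job is handed in; nothing more can be done
None
```

The station is cleared, and I handed the job in at about 61 s of the 200 s allowed. I did it in the order asked:
1. Turned the isolator to the red mark.
2. Moved the three halves that were present into the bay, none stacked.
3. Wiped the five chips that were present into the tray with two scraper passes. The fingers never touched them.
4. Stood the scraper on its mat.
5. Turned the isolator back to the green mark.

**One setback:** while the arm was away, the scraper was knocked to about (580, -366), slightly over the mat's edge. I saw this before turning the isolator back, so I picked it up and stood it near the mat's centre first.

**Last checks:** the final pictures show:
- the pointer at green;
- the plate empty;
- the chips in the tray;
- the scraper upright and fully on its mat;
- the three halves inside the tape (the arm hid two of them in the side view, but the scene view shows all three);
- the bottle, beaker, jar and dispenser where they started, as far as I can see.

One chip is standing on its long edge, leaning against the plate's end wall. It is inside the tray, with its top about 37 mm above the bench, below the plate, so I left it.

My two estimates of the station's centre along its y axis differed by about 5 mm, but this did not affect the work.

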